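# Fit the spare relay modules and close the control box

## Task

Stand up the relay modules that have toppled over on the mat and set each one into a free gap of the row in the open control box, fully down and upright like the others, without shifting the modules already fitted. Only then close the box: the cover lies upside down on the wooden block, so slide it out over the block's edge to get hold of it, turn it over without dropping it and lay it gently and squarely on the box, gasket side down, long side along the long side, so that it rests flat on the rim all round. Leave the other things on the bench where they are.

Things in the scene. Friction and masses are not known exactly. Their poses are not given: they have to be found in the camera images.
- ctrlbox: open-topped cast aluminium control box, fixed to the bench: outside 164 (x) by 126 (y) by 74 high, walls and floor 8 thick (inside 148 by 110). Origin: centre of its underside; z up. Brass glands stand out 18 mm from its two x ends. A row of relay modules stands along its x axis, centred in y
- rim (a point): centre of the control box's open top, level with its rim, 74 above the bench
- gap0 (a point): one of the three gaps in the row: this point is on the box's inner floor (8 above the bench), at box x = -41, y = 0, axes as the box. A gap is 23 wide along x between the fitted modules; a module seated there stands on the floor with its origin on this point
- gap1 (a point): one of the three gaps in the row: this point is on the box's inner floor (8 above the bench), at box x = 0, y = 0, axes as the box. A gap is 23 wide along x between the fitted modules; a module seated there stands on the floor with its origin on this point
- gap2 (a point): one of the three gaps in the row: this point is on the box's inner floor (8 above the bench), at box x = 41, y = 0, axes as the box. A gap is 23 wide along x between the fitted modules; a module seated there stands on the floor with its origin on this point
- fitted0: relay module already standing in the row, same make as the spares, 18 by 40 by 60, 90 g, loose (not fastened); origin under its centre, z to its top. At box x = -61.5
- fitted1: relay module already standing in the row, same make as the spares, 18 by 40 by 60, 90 g, loose (not fastened); origin under its centre, z to its top. At box x = -20.5
- fitted2: relay module already standing in the row, same make as the spares, 18 by 40 by 60, 90 g, loose (not fastened); origin under its centre, z to its top. At box x = 20.5
- fitted3: relay module already standing in the row, same make as the spares, 18 by 40 by 60, 90 g, loose (not fastened); origin under its centre, z to its top. At box x = 61.5
- spare0: spare relay module (may be absent): grey plastic block 18 (its x) by 40 (its y) by 60 (its z), about 90 g; top end (+z) is stepped and carries two brass screws and a black stud; origin: centre of the bottom end. At the start it lies toppled on the mat on a broad 40 by 60 face, so its z axis is level, its x axis is vertical and its origin is 9 above the mat
- spare1: spare relay module (may be absent): grey plastic block 18 (its x) by 40 (its y) by 60 (its z), about 90 g; top end (+z) is stepped and carries two brass screws and a black stud; origin: centre of the bottom end. At the start it lies toppled on the mat on a broad 40 by 60 face, so its z axis is level, its x axis is vertical and its origin is 9 above the mat
- spare2: spare relay module (may be absent): grey plastic block 18 (its x) by 40 (its y) by 60 (its z), about 90 g; top end (+z) is stepped and carries two brass screws and a black stud; origin: centre of the bottom end. At the start it lies toppled on the mat on a broad 40 by 60 face, so its z axis is level, its x axis is vertical and its origin is 9 above the mat
- mat: black rubber mat, fixed, 300 (x) by 150 (y), 2 thick; origin centre of its underside. It lies to the left or right of the control box, the riser on the other side
- riser: plywood work block, fixed, 200 (x) by 150 (y) by 70 high; origin centre of its underside. The cover lies on it; nothing stands between it and the control box, at least 90 mm apart
- cover: cover of the box: flat aluminium plate 168 (x) by 134 (y) by 5 thick, about 180 g, too wide to grip across; origin: centre of the plate; +z side carries a black rubber gasket frame, let in flush, -z side is plain metal. It starts on the riser, gasket side up. It fits the box either way round, long side along the box's long (x) side
- coupling: bystander, loose: small brass coupling standing on its wide end, diameter 22, 24 high; origin under its centre
- puck: bystander, loose: round black sensor base, diameter 90, 34 high; origin under its centre
- tape: bystander, loose: roll of white tape lying flat, outer diameter 80, 20 high; origin under its centre
- cutters: bystander, loose: side cutters with blue handles lying on the bench, about 130 long, 12 high; origin under its centre
- driver: bystander, loose: screwdriver lying on the bench, about 160 long; origin under its centre
Mind the look-alikes: they are no part of the job. Leave any pink or purple look-alike of the fitted1 alone.

How it is judged:
On the way, in this order (a step that is already met when the one before it is completed fails the run):
1. every spare module that is present stands fully down in a gap of the row (((horizontal distance between spare0 and gap0 below 0.007 m and z of spare0 in the frame of gap0 between -0.004 and 0.004 m and angle between spare0's own z axis and vertical below 0.1 rad and angle between the y axis of spare0 and the y axis of ctrlbox, either way round below 0.15 rad) or (horizontal distance between spare0 and gap1 below 0.007 m and z of spare0 in the frame of gap1 between -0.004 and 0.004 m and angle between spare0's own z axis and vertical below 0.1 rad and angle between the y axis of spare0 and the y axis of ctrlbox, either way round below 0.15 rad) or (horizontal distance between spare0 and gap2 below 0.007 m and z of spare0 in the frame of gap2 between -0.004 and 0.004 m and angle between spare0's own z axis and vertical below 0.1 rad and angle between the y axis of spare0 and the y axis of ctrlbox, either way round below 0.15 rad)) and ((horizontal distance between spare1 and gap0 below 0.007 m and z of spare1 in the frame of gap0 between -0.004 and 0.004 m and angle between spare1's own z axis and vertical below 0.1 rad and angle between the y axis of spare1 and the y axis of ctrlbox, either way round below 0.15 rad) or (horizontal distance between spare1 and gap1 below 0.007 m and z of spare1 in the frame of gap1 between -0.004 and 0.004 m and angle between spare1's own z axis and vertical below 0.1 rad and angle between the y axis of spare1 and the y axis of ctrlbox, either way round below 0.15 rad) or (horizontal distance between spare1 and gap2 below 0.007 m and z of spare1 in the frame of gap2 between -0.004 and 0.004 m and angle between spare1's own z axis and vertical below 0.1 rad and angle between the y axis of spare1 and the y axis of ctrlbox, either way round below 0.15 rad)) and ((horizontal distance between spare2 and gap0 below 0.007 m and z of spare2 in the frame of gap0 between -0.004 and 0.004 m and angle between spare2's own z axis and vertical below 0.1 rad and angle between the y axis of spare2 and the y axis of ctrlbox, either way round below 0.15 rad) or (horizontal distance between spare2 and gap1 below 0.007 m and z of spare2 in the frame of gap1 between -0.004 and 0.004 m and angle between spare2's own z axis and vertical below 0.1 rad and angle between the y axis of spare2 and the y axis of ctrlbox, either way round below 0.15 rad) or (horizontal distance between spare2 and gap2 below 0.007 m and z of spare2 in the frame of gap2 between -0.004 and 0.004 m and angle between spare2's own z axis and vertical below 0.1 rad and angle between the y axis of spare2 and the y axis of ctrlbox, either way round below 0.15 rad))), for 0.3 s.
2. the cover has been turned over, gasket side down (angle between cover's own z axis and vertical above 2 rad), for 0.2 s.
At the end, for the whole second after the job is handed in: Spare modules stand in gaps of the row within 7 mm (4 mm in height), upright within 0.1 rad, square within 0.15 rad; fitted modules upright; cover at rest flat on the rim, gasket side down, centred within 9 mm each way, square within 0.08 rad (all of step 1 and angle between cover's own z axis and vertical above 3.06 rad and x of cover in the frame of rim between -0.009 and 0.009 m and y of cover in the frame of rim between -0.009 and 0.009 m and z of cover in the frame of rim between -0.0005 and 0.0055 m and angle between the x axis of cover and the x axis of ctrlbox, either way round below 0.08 rad and linear speed of cover below 0.02 m/s and angle between each of fitted0, fitted1, fitted2, fitted3's own z axis and vertical below 0.1 rad); the robot touches nothing.
It fails at once if a fitted module is shifted by more than 10 mm (distance of any of fitted0, fitted1, fitted2, fitted3 from where it was at the start of the episode above 0.01 m).
It fails at once if a bystander is moved by more than 30 mm (distance of any of coupling, puck, tape, cutters, driver from where it was at the start of the episode above 0.03 m).
It fails at once if the cover falls down onto the bench (height (world z) of cover below 0.03 m).
It fails at once if the cover is slammed on the box (more than 80 N) (contact force between cover and ctrlbox above 80 N).
Of spare0, spare1, spare2 only 2 to 3 are there at a start; the rules pass over those that are not, and their reading is None.
At some moment in a run one of cover may be knocked a few centimetres aside while the robot is not near it.
It also fails if it takes over 210 s, if anything falls off the work surface, if the arm or the gripper's body presses on something with over 40 N, if the wrist force passes 120 N, or if a joint passes its speed limit or range.

## Robot

A 6-joint arm with a two-finger parallel gripper is mounted at the origin on the work surface. World frame = base frame: x ahead of the robot, y to its left, z up, the work surface at z = 0. Lengths are in m, angles in rad, forces in N, time in s.
With the tool pointing down it reaches from about 0.35 to 0.85 m from the base axis. Payload 8.1 kg.
Tool frame: the origin (TCP) lies on the front face of the gripper's body, between the roots of the fingers; the fingertips stand 84 mm ahead of it and the grasp point (between the pads) lies 65 mm ahead of it; x points along the fingers, y is the direction in which the jaws open and shut, and the axes are right-handed (so a half turn about x gives the same grasp; the last joint's range is limited). The gripper opens to 93 mm and grips with 3 to 60 N. Pads are 15 mm wide; open, the fingers measure 128 mm over their backs; the gripper's body (75 mm by 188 mm) begins 65 mm behind the grasp point.
Start: joints at [-1.346, 0.13, 1.488, -0, 1.523, -0.085], TCP at [0.183, -0.571, 0.303] pointing down, gripper open.
Joint ranges: [-2.96, 2.96], [-0.89, 2.26], [0.02, 2.5], [-1.34, 4.48], [0, 2.73], [-2.66, 2.66]. Speed limits (rad/s): [2.39, 2.39, 2.79, 3.14, 3.14, 3.14].

## Interface

Orientations are given as a rotation vector (axis times angle).
In Python, from plant import telemetry, read_camera, camera_params, robot gives the robot as it stands.
- The arm moves only by the tool step_arm, never from a script. Its argument "commands" is a list of rows, each an object with "xyz": the shift along the tool's x, y, z in mm, a list of three; "turn": the turn, a rotation vector about the tool's x, y, z in rad, a list of three; "grip": the finger opening in mm, from 0 to 93. In form: [{"xyz": [dx, dy, dz], "turn": [ax, ay, az], "grip": grip}, ...]. A call has 1 to 12 rows; each row is the pose to reach, as a shift and turn from the pose commanded when the call began, along the tool's axes at that moment; what a row does not reach only later rows make up. A row lasts 1/8 s, in which the tool goes at most 62.5 mm and 10.7 degrees, less where a joint would pass 70% of its speed; a pose out of reach is approached as far as the arm can. A call with a gripper value outside its range is refused whole. The fingers move at their own pace and stop on an object; "force" is the grip in N (left out, the last holds). Time passes only in rows, so rows that repeat a pose let the fingers close. It gives the time, the measured TCP pose, the force and the opening at its end, in the units of the state.
- telemetry.read_state(): the state, without advancing time (a new reading comes with each control period).
- read_camera(name): name is "scene" or "top" or "wrist"; returns the picture (384x512x3 uint8, red, green, blue); there is no depth.
- camera_params(name): a dict with "mtx" (3x3 intrinsics, pixels), "k1" (the pictures are not rectified: a ray, as slopes to the right and down, at radius r is drawn at 1 + k1 r^2 times it, then the intrinsics apply), "rvec" (rotation vector, rad) and "tvec" (3), from world to camera coordinates, as OpenCV has them. Camera axes: x right, y down, z forward; pixel columns grow to the right and rows downward; lengths in m; the calibration is good to about 2 mm. A picture is of the moment at which its call begins: read the wrist's pose just before it. camera_params takes no time and is no camera call; for the wrist camera it gives the pose at the moment of the call.
- robot.close_job(): hands the job in, once; it reports no verdict.
The state is a dict: "t": time; "q": joint angles; "dq": joint speeds; "joint_torque": joint torques, N m; "tool_pos": TCP position; "orientation": TCP orientation; "force": force on the tool from outside, world axes, zero at the start; "wrist_torque": the same for the moment, N m; "opening": finger opening in m.
Only numpy, scipy, OpenCV 4.12 (cv2) and the standard library are available. Lean on these libraries where they do the work, as an engineer would, in place of code of your own. Each camera call takes 0.05 s, during which the arm holds its last target. There are 200 camera calls.

## Working session

There is one attempt and no reset: what is moved stays moved. The work goes in short steps, Python scripts to look and compute and a tool call to move; the robot and the scene stay as the last step left them, time stands still between calls to the robot, and variables do not carry over. Pictures are saved under pics/ and viewed, about 12 in all and at most 16, crops included, and the job is handed in when it is done.

Besides the shell and the picture viewer there is one more tool, called after ">>>" in YAML: its name, and indented under it one key for each argument. step_arm: Moves the arm, as the interface text tells. Its arguments: {"type":"object","properties":{"commands":{"type":"array"},"force":{"type":"number"}},"required":["commands"]}

```bash
ls; mkdir -p pics
cat > h.py <<'E'
import numpy as np, cv2
from scipy.spatial.transform import Rotation as R
from plant import telemetry, read_camera, camera_params, robot
def snap(n,f):
    p=camera_params(n); im=read_camera(n); cv2.imwrite('pics/%s.png'%f,im[:,:,::-1]); np.save('pics/%s.npy'%f,np.array([p],dtype=object),allow_pickle=True); return im,p
def load(f): return cv2.imread('pics/%s.png'%f), np.load('pics/%s.npy'%f,allow_pickle=True)[0]
def ray(p,uv):
    K=np.array(p['mtx'],float); uv=np.atleast_2d(np.array(uv,float))
    d=(uv-K[:2,2])/[K[0,0],K[1,1]]; s=d.copy()
    for _ in range(20): s=d/(1+p['k1']*(s**2).sum(1,keepdims=True))
    Rm=R.from_rotvec(np.ravel(p['rvec'])).as_matrix(); t=np.ravel(p['tvec'])
    return -Rm.T@t, np.c_[s,np.ones(len(s))]@Rm
def onz(p,uv,z):
    o,d=ray(p,uv); return o+d*((z-o[2])/d[:,2:3])
def proj(p,X):
    X=np.atleast_2d(X); Rm=R.from_rotvec(np.ravel(p['rvec'])).as_matrix(); c=X@Rm.T+np.ravel(p['tvec'])
    s=c[:,:2]/c[:,2:]; s=s*(1+p['k1']*(s**2).sum(1,keepdims=True)); K=np.array(p['mtx']); return s*[K[0,0],K[1,1]]+K[:2,2]
def tool():
    s=telemetry.read_state(); return np.array(s['tool_pos']),R.from_rotvec(s['orientation']),s
def delta(pos,rot):
    p,r,_=tool(); return np.round(r.inv().apply(np.array(pos)-p)*1000,1), np.round((r.inv()*rot).as_rotvec(),4)
E
python3 - <<'E'
from h import *
a,p=snap('top','top0'); b,q=snap('scene','sc0')
print(p,q); print(tool()[2])
cv2.imwrite('pics/top0b.png',cv2.resize(a[:,:,::-1],(800,600),interpolation=cv2.INTER_CUBIC))
E
```

```text
pics
{'mtx': array([[463.10938252,   0.        , 238.8662784 ],
       [  0.        , 463.10938252, 197.71267401],
       [  0.        ,   0.        ,   1.        ]]), 'k1': -0.1851393438781689, 'rvec': array([ 2.13666409, -2.09900552,  0.20863657]), 'tvec': array([-0.03202923,  0.53177301,  0.98495836])} {'mtx': array([[407.2981766 ,   0.        , 255.85596053],
       [  0.        , 407.2981766 , 195.98433766],
       [  0.        ,   0.        ,   1.        ]]), 'k1': -0.0030166997762304543, 'rvec': array([ 0.80397536,  2.63683314, -0.99338613]), 'tvec': array([ 0.47328337, -0.19079018,  1.31119025])}
{'t': 0.1, 'q': array([-1.34639972e+00,  1.31054373e-01,  1.48915930e+00, -2.77714192e-05,
        1.52299934e+00, -8.53822489e-02]), 'dq': array([ 2.06844620e-03, -1.13549284e-03, -1.77297203e-03,  3.99329236e-04,
        7.93613637e-05, -8.24654528e-04]), 'joint_torque': array([ 8.98856142e-04, -5.61344039e+01, -4.93094122e+01,  7.70580629e-02,
        2.92105781e-02, -4.94275230e-05]), 'tool_pos': array([ 0.18284965, -0.57107022,  0.301817  ]), 'orientation': array([ 2.05491042,  0.32255712, -2.05520205]), 'force': array([0.36256828, 0.31574949, 0.65933066]), 'wrist_torque': array([-0.03678742, -0.02992908,  0.01020139]), 'opening': 0.0932766245186233}
```

View pics/top0b.png

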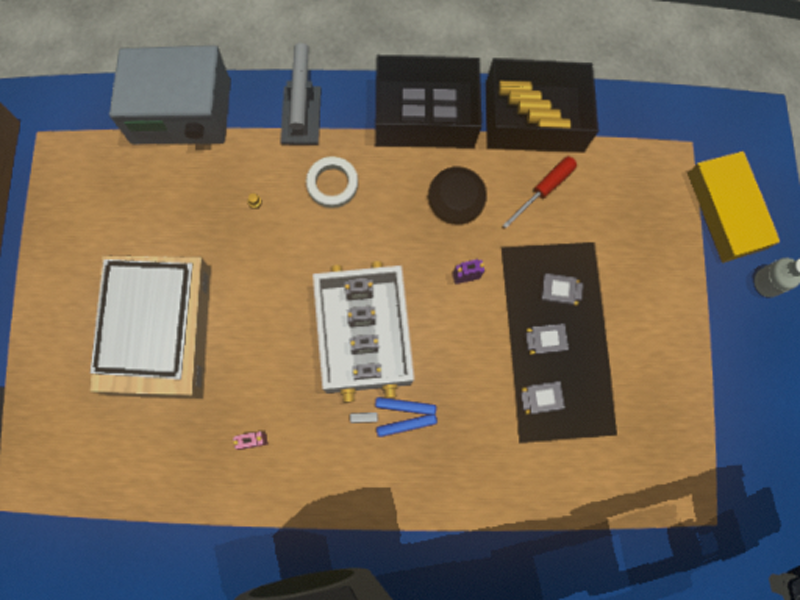

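View pics/sc0.png

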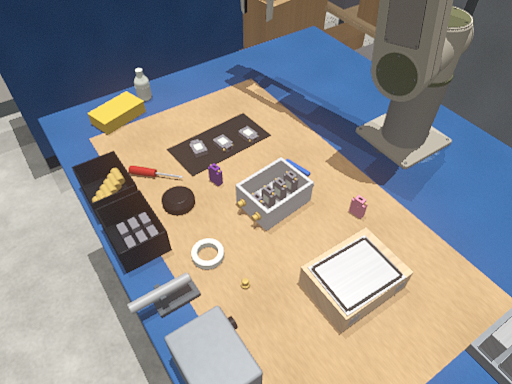

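Top view (800x600): box around (362,328) with four fitted modules. Three spares lie on the mat at (562,289), (547,340) and (543,398), with screw ends right, left and left. The cover is on the riser at (143,318). Pink (250,440) and purple (468,270) look-alikes stay untouched. Next I measure by masks.

```bash
cat > meas.py <<'E'
from h import *
def rect(p,mask,z,lo,hi):
    cs,_=cv2.findContours(mask.astype(np.uint8),cv2.RETR_EXTERNAL,cv2.CHAIN_APPROX_NONE); out=[]
    for c in cs:
        a=cv2.contourArea(c)
        if a<lo or a>hi: continue
        P=onz(p,cv2.convexHull(c).reshape(-1,2),z)[:,:2]
        (cx,cy),(w,h),ang=cv2.minAreaRect((P*1000).astype(np.float32))
        if w<h: w,h,ang=h,w,ang+90
        ang=(ang+90)%180-90
        out.append((round(cx,1),round(cy,1),round(w,1),round(h,1),round(ang,1),np.round(c.reshape(-1,2).mean(0),0)))
    return out
def roi(m,x0,x1,y0,y1):
    k=np.zeros_like(m); k[y0:y1,x0:x1]=m[y0:y1,x0:x1]; return k
E
python3 - <<'E'
from meas import *
im,p=load('top0'); hsv=cv2.cvtColor(im,cv2.COLOR_BGR2HSV).astype(int)
H,S,V=hsv[...,0],hsv[...,1],hsv[...,2]
# mat
print('mat',rect(p,roi(V<60,315,400,150,290),.002,2000,1e5))
m=roi((V>75)&(S<90),325,385,160,280); print('sp',rect(p,m,.020,100,2000))
m=roi((V>110)&(S<60),195,270,165,255); m=cv2.morphologyEx(m.astype(np.uint8),cv2.MORPH_OPEN,np.ones((3,3)))
print('box',rect(p,m,.074,1500,1e5))
m=roi((S<70),55,128,160,250); print('cover',rect(p,m,.075,2000,1e5))
m=roi((S<130)|(V<70),55,124,160,250); print('cover2',rect(p,m,.075,2000,1e5))
m=roi((H>10)&(H<30)&(S>80)&(V>190),55,136,160,260); print('riser?',rect(p,m,.07,500,1e5))
for n,(x,y) in dict(puck=(293,125),tape=(212,116),coup=(162,129),cut=(260,268),purple=(300,173),pink=(160,281),driver=(345,123)).items(): print(n,onz(p,(x,y),.0).round(3)[0,:2])
for n,(x,y) in dict(A=(360,185),B=(350,217),C=(347,255)).items():
    w=roi((H>12)&(H<32)&(S>110)&(V>90),x-20,x+20,y-14,y+14); print(n,np.argwhere(w)[:,::-1].mean(0) if w.any() else None)
c=im[150:290,190:410]; cv2.imwrite('pics/c1.png',cv2.resize(c,None,fx=3.6,fy=3.6,interpolation=cv2.INTER_CUBIC))
E
```

```text
mat [(500.8, -302.8, 294.8, 146.2, 4.5, array([357., 219.]))]
sp [(411.4, -271.9, 60.9, 41.9, -81.2, array([347., 254.])), (499.2, -280.1, 61.0, 39.9, -83.5, array([350., 216.])), (575.5, -307.1, 60.4, 41.4, 83.0, array([359., 184.]))]
box [(502.9, -7.5, 165.9, 126.8, 6.6, array([232., 210.]))]
cover [(509.7, 309.3, 168.9, 135.5, -1.7, array([ 90., 204.]))]
cover2 [(505.4, 310.4, 196.7, 160.4, 1.8, array([ 90., 207.]))]
riser? [(502.3, 304.7, 198.2, 149.1, 0.2, array([103., 207.]))]
puck [ 0.727 -0.152]
tape [0.746 0.047]
coup [0.711 0.169]
cut [ 0.379 -0.074]
purple [ 0.606 -0.168]
pink [0.344 0.155]
driver [ 0.736 -0.282]
A [369.         187.11111111]
B [339.41176471 219.05882353]
C [329.33333333 256.17142857]
```

View pics/c1.png

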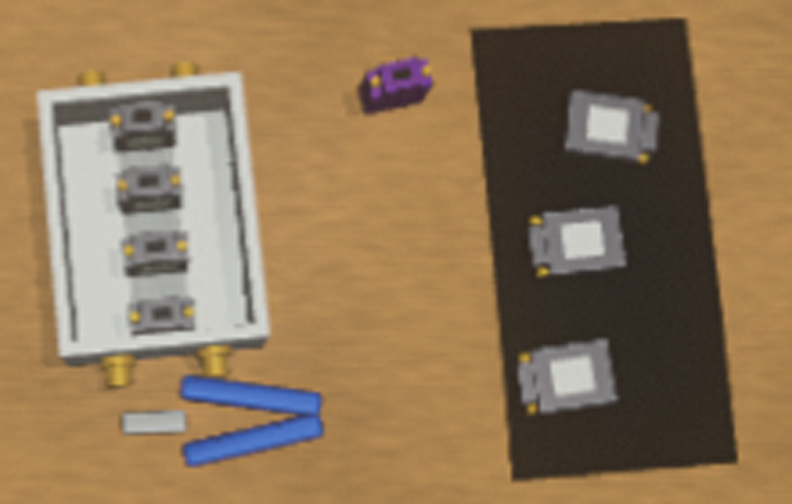

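```bash
cat > plan.py <<'E'
from h import *
import json,sys
up=np.array([0,0,1.])
SP=dict(A=(.5755,-.3071,-97.),B=(.4992,-.2801,96.5),C=(.4114,-.2719,98.8))
def frame(x,y): x=x/np.linalg.norm(x); y=y-x*(x@y); y/=np.linalg.norm(y); return R.from_matrix(np.c_[x,y,np.cross(x,y)])
def pick(n,e=45,along=6,lift=0):
    cx,cy,a=SP[n]; a=np.radians(a); e=np.radians(e); u=np.array([np.cos(a),np.sin(a),0])
    ax=-np.sin(e)*up-np.cos(e)*u; my=np.cross(up,u)   # module y up to sign
    gz=.0045+.019*np.sin(e)+.0075*np.cos(e)
    c=np.array([cx,cy,.013])+u*along/1000; g=c-ax*((gz-.013)/np.sin(e))
    return g-.065*ax+up*lift, ax, my, u
def down(x,y,z,yaw): # jaws along direction yaw(rad), TCP at x,y,z
    return np.array([x,y,z]), frame(-up,np.array([np.cos(yaw),np.sin(yaw),0]))
E
python3 - <<'E'
from plan import *
p,r,s=tool(); print(p,'\n',r.as_matrix().round(3))
for n in 'CBA':
    pos,ax,my,u=pick(n,lift=.1)
    for sg in (1,-1): print(n,sg,pos.round(4),delta(pos,frame(ax,sg*my)))
E
```

```text
[ 0.18284965 -0.57107022  0.301817  ] 
 [[-0.     0.305 -0.952]
 [ 0.002 -0.952 -0.305]
 [-1.    -0.002 -0.   ]]
C 1 [ 0.4019 -0.2104  0.1692] (array([ 133.1, -276.5, -318.5]), array([1.6274, 0.5777, 0.6755]))
C -1 [ 0.4019 -0.2104  0.1692] (array([ 133.1, -276.5, -318.5]), array([-1.3357, -0.6486,  0.5547]))
B 1 [ 0.4922 -0.2183  0.1692] (array([ 133.1, -241.5, -402.1]), array([1.6648, 0.5674, 0.691 ]))
B -1 [ 0.4922 -0.2183  0.1692] (array([ 133.1, -241.5, -402.1]), array([-1.2981, -0.6565,  0.5391]))
A 1 [ 0.5679 -0.3688  0.1692] (array([ 132.8,  -75. , -428.4]), array([-1.0776,  0.6959, -0.4448]))
A -1 [ 0.5679 -0.3688  0.1692] (array([ 132.8,  -75. , -428.4]), array([ 1.8836, -0.4979, -0.7789]))
```

>>> step_arm:
  commands:
    - {"xyz": [133.1, -276.5, -318.5], "turn": [-1.336, -0.649, 0.555], "grip": 80}
    - {"xyz": [133.1, -276.5, -318.5], "turn": [-1.336, -0.649, 0.555], "grip": 80}
    - {"xyz": [133.1, -276.5, -318.5], "turn": [-1.336, -0.649, 0.555], "grip": 80}
    - {"xyz": [133.1, -276.5, -318.5], "turn": [-1.336, -0.649, 0.555], "grip": 80}
    - {"xyz": [133.1, -276.5, -318.5], "turn": [-1.336, -0.649, 0.555], "grip": 80}
    - {"xyz": [133.1, -276.5, -318.5], "turn": [-1.336, -0.649, 0.555], "grip": 70}
    - {"xyz": [133.1, -276.5, -318.5], "turn": [-1.336, -0.649, 0.555], "grip": 70}
    - {"xyz": [133.1, -276.5, -318.5], "turn": [-1.336, -0.649, 0.555], "grip": 70}
    - {"xyz": [133.1, -276.5, -318.5], "turn": [-1.336, -0.649, 0.555], "grip": 70}
    - {"xyz": [133.1, -276.5, -318.5], "turn": [-1.336, -0.649, 0.555], "grip": 70}
    - {"xyz": [133.1, -276.5, -318.5], "turn": [-1.336, -0.649, 0.555], "grip": 70}
  force: 25

```text
t: 1.48
tool_pos: [0.402, -0.2112, 0.1699]
orientation: [0.555, 0.645, -1.34]
force: [0.5, -1.3, 0.4]
opening: 0.0699
```

```bash
cat > kin.py <<'E'
from plan import *
from scipy.optimize import least_squares
Q0=[-1.34639972e+00,1.31054373e-01,1.48915930e+00,-2.77714192e-05,1.52299934e+00,-8.53822489e-02];P0=[0.18284965,-0.57107022,0.301817];O0=[2.05491042,0.32255712,-2.05520205]
def fk(q,k,s4=1,s6=1):
    h,a1,L2,a3,L3,d=k; Rz=lambda a:R.from_euler('z',a); Ry=lambda a:R.from_euler('y',a)
    r=Rz(q[0]); p=r.apply([a1,0,h]); r=r*Ry(q[1]); p=p+r.apply([0,0,L2]); r=r*Ry(q[2]); p=p+r.apply([a3,0,L3])
    r=r*Rz(s4*q[3])*Ry(q[4]); p=p+r.apply([0,0,d]); r=r*Rz(s6*q[5]); return p,r
E
python3 - <<'E'
from kin import *
p,r,s=tool(); q=s['q']; print(q.round(4)); np.savez('st1.npz',q=q,p=p,o=s['orientation'])
k=[.4,.0,.4,0,.4,.15]
for s4 in (1,-1):
  for s6 in (1,-1):
    M=[fk(Q,k,s4,s6)[1].inv()*R.from_rotvec(o) for Q,o in ((Q0,O0),(q,s['orientation']))]
    print(s4,s6,(M[0].inv()*M[1]).magnitude(), M[0].as_matrix().round(2).tolist())
im,pp=snap('wrist','w1'); print(proj(pp,[[.4114,-.2719,.02]]))
E
```

```text
[-0.1547 -0.29    2.3078 -0.8922  1.0488  0.1327]
1 1 9.6547640856636e-09 [[0.0, -1.0, -0.0], [-0.0, 0.0, -1.0], [1.0, 0.0, -0.0]]
1 -1 0.43618961677789797 [[0.0, -0.99, -0.17], [-0.0, 0.17, -0.99], [1.0, 0.0, -0.0]]
-1 1 1.7843979361224747 [[0.0, -1.0, -0.0], [-0.0, 0.0, -1.0], [1.0, 0.0, -0.0]]
-1 -1 1.5996731485834472 [[-0.0, -0.99, -0.17], [-0.0, 0.17, -0.99], [1.0, 0.0, -0.0]]
[[254.38538901 114.74870303]]
```

View pics/w1.png

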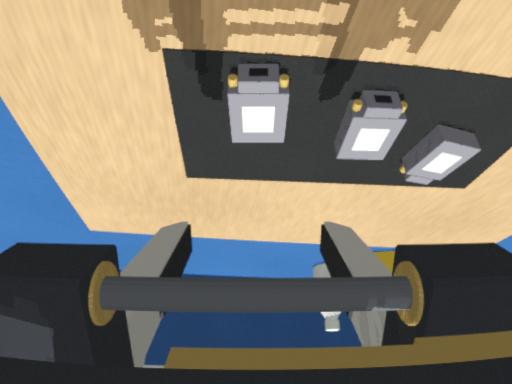

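```bash
cat > chain.py <<'E'
from kin import *
def d(A,B): return list(np.round(A[1].inv().apply(B[0]-A[0])*1000,1)), list(np.round((A[1].inv()*B[1]).as_rotvec(),4))
def seq(n,sg):
    pos,ax,my,u=pick(n); r=frame(ax,sg*my); H=(pos+up*.1,r); P=(pos,r); L=(pos+up*.06,r)
    cen=np.array([SP[n][0],SP[n][1],.011]); Q=R.from_rotvec(np.cross(u,up)*np.pi/2)
    S0=(cen-np.array([0,0,.011])+up*(.0325)+Q.apply(pos-cen),Q*r); S1=(S0[0]+up*.04,S0[1])
    return H,P,L,S1,S0,u
E
python3 - <<'E'
from chain import *
H,P,L,S1,S0,u=seq('C',-1)
for a,b in ((H,P),(H,L),(L,S1),(S1,S0)): print(d(a,b), b[0].round(3), b[1].as_matrix()[:,0].round(2))
E
```

```text
([np.float64(70.7), np.float64(-0.0), np.float64(-70.7)], [np.float64(0.0), np.float64(0.0), np.float64(0.0)]) [ 0.402 -0.21   0.069] [ 0.11 -0.7  -0.71]
([np.float64(28.3), np.float64(-0.0), np.float64(-28.3)], [np.float64(0.0), np.float64(0.0), np.float64(0.0)]) [ 0.402 -0.21   0.129] [ 0.11 -0.7  -0.71]
([np.float64(81.2), np.float64(0.0), np.float64(89.0)], [np.float64(0.0), np.float64(1.5708), np.float64(0.0)]) [ 0.42  -0.329  0.135] [-0.11  0.7  -0.71]
([np.float64(28.3), np.float64(-0.0), np.float64(28.3)], [np.float64(0.0), np.float64(0.0), np.float64(0.0)]) [ 0.42  -0.329  0.095] [-0.11  0.7  -0.71]
```

>>> step_arm:
  commands:
    - {"xyz": [35, 0, -35], "turn": [0, 0, 0], "grip": 60}
    - {"xyz": [60, 0, -60], "turn": [0, 0, 0], "grip": 60}
    - {"xyz": [70.7, 0, -70.7], "turn": [0, 0, 0], "grip": 60}
    - {"xyz": [70.7, 0, -70.7], "turn": [0, 0, 0], "grip": 60}
    - {"xyz": [70.7, 0, -70.7], "turn": [0, 0, 0], "grip": 36}
    - {"xyz": [70.7, 0, -70.7], "turn": [0, 0, 0], "grip": 36}
    - {"xyz": [70.7, 0, -70.7], "turn": [0, 0, 0], "grip": 36}
    - {"xyz": [70.7, 0, -70.7], "turn": [0, 0, 0], "grip": 36}
    - {"xyz": [70.7, 0, -70.7], "turn": [0, 0, 0], "grip": 36}
    - {"xyz": [55, 0, -55], "turn": [0, 0, 0], "grip": 36}
    - {"xyz": [28.3, 0, -28.3], "turn": [0, 0, 0], "grip": 36}
    - {"xyz": [28.3, 0, -28.3], "turn": [0, 0, 0], "grip": 36}
  force: 25

```text
t: 3.02
tool_pos: [0.4037, -0.2112, 0.1322]
orientation: [0.556, 0.641, -1.337]
force: [0.7, -0.4, -0.8]
opening: 0.0397
```

>>> step_arm:
  commands:
    - {"xyz": [20, 0, 15], "turn": [0, 0.18, 0], "grip": 36}
    - {"xyz": [40, 0, 30], "turn": [0, 0.36, 0], "grip": 36}
    - {"xyz": [60, 0, 50], "turn": [0, 0.54, 0], "grip": 36}
    - {"xyz": [81.2, 0, 70], "turn": [0, 0.72, 0], "grip": 36}
    - {"xyz": [81.2, 0, 89], "turn": [0, 0.9, 0], "grip": 36}
    - {"xyz": [81.2, 0, 89], "turn": [0, 1.08, 0], "grip": 36}
    - {"xyz": [81.2, 0, 89], "turn": [0, 1.26, 0], "grip": 36}
    - {"xyz": [81.2, 0, 89], "turn": [0, 1.44, 0], "grip": 36}
    - {"xyz": [81.2, 0, 89], "turn": [0, 1.5708, 0], "grip": 36}
    - {"xyz": [81.2, 0, 89], "turn": [0, 1.5708, 0], "grip": 36}
    - {"xyz": [81.2, 0, 89], "turn": [0, 1.5708, 0], "grip": 36}

```text
t: 4.4
tool_pos: [0.4203, -0.3297, 0.1343]
orientation: [1.601, 1.869, -0.668]
force: [0.4, 1.1, -0.6]
opening: 0.0399
```

Run:
```python
from kin import *
p,r,s=tool(); st=np.load('st1.npz')
D=[(Q0,P0),(st['q'],st['p']),(s['q'],p)]
f=least_squares(lambda k:np.concatenate([fk(q,k)[0]-P for q,P in D]),[.4,0,.4,0,.4,.15]); print(f.x.round(4),f.cost, s['q'].round(3))
snap('wrist','w2')
im,pp=snap('scene','s2'); c=im[100:220,150:330,::-1]; w=cv2.imread('pics/w2.png')
cv2.imwrite('pics/m2.png',np.hstack([cv2.resize(c,(450,300)),cv2.resize(w,(350,262))[:262] if 0 else cv2.resize(w,(350,300))]))
```

```text
[0.3354 0.0176 0.3383 0.0812 0.5407 0.2614] 0.0036437694550876714 [-0.941  0.619  1.36   0.343  1.869 -1.115]
```

View pics/m2.png

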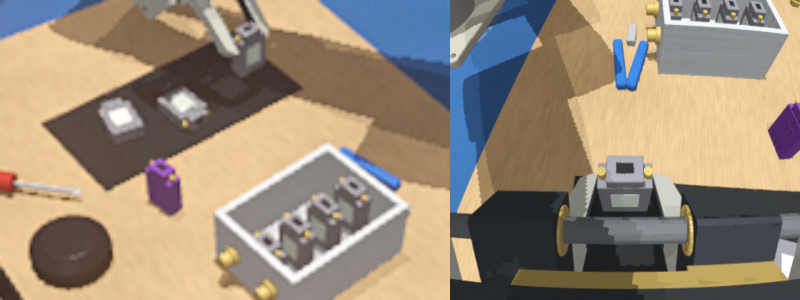

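```bash
cat >> chain.py <<'E'
def vert(n,sg,z): # vertical regrasp above stood module
    _,_,my,u=pick(n); return np.array([SP[n][0],SP[n][1],z]), frame(-up,sg*my)
BX=np.array([.5029,-.0075]); BA=6.6
def gap(bx,z,flip=0):
    a=np.radians(BA); c=BX+bx/1000*np.array([np.cos(a),np.sin(a)]); ang=a+np.pi/2+flip*np.pi
    return np.array([c[0],c[1],z]), frame(-up,np.array([np.cos(ang),np.sin(ang),0]))
def pr(*poses):
    for a,b in zip(poses,poses[1:]): x,t=d(a,b); print([float(v) for v in x],[float(v) for v in t],b[0].round(3))
E
python3 - <<'E'
from chain import *
import pickle
p,r,s=tool(); pickle.dump([(Q0,P0),(np.load('st1.npz')['q'],np.load('st1.npz')['p']),(s['q'],p)],open('log.pkl','wb'))
H,P,L,S1,S0,u=seq('C',-1)
B=(S0[0]-.08*S0[1].as_matrix()[:,0],S0[1])
pr(S1,S0); pr(S1,B,vert('C',-1,.19),vert('C',-1,.109),vert('C',-1,.2),gap(-41,.2,0)); pr(vert('C',-1,.2),gap(-41,.2,1))
E
```

```text
[28.3, -0.0, 28.3] [0.0, 0.0, 0.0] [ 0.42  -0.329  0.095]
[-51.7, -0.0, 28.3] [0.0, 0.0, 0.0] [ 0.429 -0.385  0.151]
[53.8, -0.0, -108.5] [0.0, -0.7854, -0.0] [ 0.411 -0.272  0.19 ]
[81.0, 0.0, 0.0] [0.0, 0.0, 0.0] [ 0.411 -0.272  0.109]
[-91.0, 0.0, 0.0] [0.0, 0.0, 0.0] [ 0.411 -0.272  0.2  ]
[0.0, 89.9, -248.9] [-1.5324, 0.0, 0.0] [ 0.462 -0.012  0.2  ]
[0.0, 89.9, -248.9] [1.6092, 0.0, 0.0] [ 0.462 -0.012  0.2  ]
```

>>> step_arm:
  commands:
    - {"xyz": [15, 0, 15], "turn": [0, 0, 0], "grip": 36}
    - {"xyz": [25, 0, 25], "turn": [0, 0, 0], "grip": 36}
    - {"xyz": [28.3, 0, 28.3], "turn": [0, 0, 0], "grip": 36}
    - {"xyz": [28.9, 0, 28.9], "turn": [0, 0, 0], "grip": 36}
    - {"xyz": [28.9, 0, 28.9], "turn": [0, 0, 0], "grip": 36}
    - {"xyz": [28.9, 0, 28.9], "turn": [0, 0, 0], "grip": 60}
    - {"xyz": [28.9, 0, 28.9], "turn": [0, 0, 0], "grip": 60}
    - {"xyz": [28.9, 0, 28.9], "turn": [0, 0, 0], "grip": 60}
    - {"xyz": [10, 0, 28.3], "turn": [0, 0, 0], "grip": 60}
    - {"xyz": [-25, 0, 28.3], "turn": [0, 0, 0], "grip": 60}
    - {"xyz": [-51.7, 0, 28.3], "turn": [0, 0, 0], "grip": 60}
    - {"xyz": [-51.7, 0, 28.3], "turn": [0, 0, 0], "grip": 60}

```text
t: 6.0
tool_pos: [0.4297, -0.3875, 0.1536]
orientation: [1.601, 1.865, -0.667]
force: [0.1, 0.1, -0.2]
opening: 0.0599
```

>>> step_arm:
  commands:
    - {"xyz": [0, 0, -50], "turn": [0, -0.2, 0], "grip": 60}
    - {"xyz": [30, 0, -90], "turn": [0, -0.4, 0], "grip": 60}
    - {"xyz": [53.8, 0, -108.5], "turn": [0, -0.6, 0], "grip": 60}
    - {"xyz": [53.8, 0, -108.5], "turn": [0, -0.7854, 0], "grip": 60}
    - {"xyz": [53.8, 0, -108.5], "turn": [0, -0.7854, 0], "grip": 60}
    - {"xyz": [53.8, 0, -108.5], "turn": [0, -0.7854, 0], "grip": 60}

```text
t: 6.75
tool_pos: [0.411, -0.2702, 0.1896]
orientation: [1.092, 1.279, -1.094]
force: [-0.8, -0.6, -0.5]
opening: 0.0601
```

Run:
```python
from chain import *
im,p=snap('wrist','w3'); print(tool()[0]); print(proj(p,[[.4114,-.2719,.062]]))
```

```text
[ 0.41106563 -0.27088477  0.18970013]
[[254.94766069 214.35084693]]
```

View pics/w3.png

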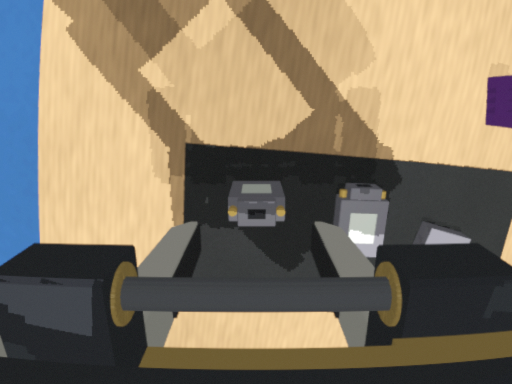

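>>> step_arm:
  commands:
    - {"xyz": [40, 0, 0], "turn": [0, 0, 0], "grip": 60}
    - {"xyz": [75, 0, 0], "turn": [0, 0, 0], "grip": 60}
    - {"xyz": [81, 0, 0], "turn": [0, 0, 0], "grip": 60}
    - {"xyz": [81, 0, 0], "turn": [0, 0, 0], "grip": 60}
    - {"xyz": [81, 0, 0], "turn": [0, 0, 0], "grip": 36}
    - {"xyz": [81, 0, 0], "turn": [0, 0, 0], "grip": 36}
    - {"xyz": [81, 0, 0], "turn": [0, 0, 0], "grip": 36}
    - {"xyz": [81, 0, 0], "turn": [0, 0, 0], "grip": 36}
    - {"xyz": [40, 0, 0], "turn": [0, 0, 0], "grip": 36}
    - {"xyz": [-10, 0, 0], "turn": [0, 0, 0], "grip": 36}
    - {"xyz": [-10, 0, 0], "turn": [0, 0, 0], "grip": 36}

```text
t: 8.18
tool_pos: [0.4136, -0.2739, 0.2053]
orientation: [1.092, 1.268, -1.094]
force: [0.6, -0.7, -1.4]
opening: 0.0395
```

>>> step_arm:
  commands:
    - {"xyz": [0, 10, -30], "turn": [-0.18, 0, 0], "grip": 36}
    - {"xyz": [0, 20, -60], "turn": [-0.36, 0, 0], "grip": 36}
    - {"xyz": [0, 30, -90], "turn": [-0.54, 0, 0], "grip": 36}
    - {"xyz": [0, 40, -120], "turn": [-0.72, 0, 0], "grip": 36}
    - {"xyz": [0, 55, -150], "turn": [-0.9, 0, 0], "grip": 36}
    - {"xyz": [0, 65, -180], "turn": [-1.08, 0, 0], "grip": 36}
    - {"xyz": [0, 75, -210], "turn": [-1.26, 0, 0], "grip": 36}
    - {"xyz": [0, 85, -235], "turn": [-1.44, 0, 0], "grip": 36}
    - {"xyz": [0, 89.9, -248.9], "turn": [-1.5324, 0, 0], "grip": 36}
    - {"xyz": [0, 89.9, -248.9], "turn": [-1.5324, 0, 0], "grip": 36}
    - {"xyz": [0, 89.9, -248.9], "turn": [-1.5324, 0, 0], "grip": 36}

```text
t: 9.55
tool_pos: [0.4617, -0.013, 0.1992]
orientation: [-0.091, 1.57, 0.088]
force: [-0.3, -0.1, -1.2]
opening: 0.04
```

Run:
```python
from meas import *
from chain import gap,BX,BA
im,p=snap('wrist','w4'); q,r,s=tool(); print(q,s['opening'],r.as_matrix()[:,1].round(4))
a=np.radians(BA); e=np.array([np.cos(a),np.sin(a)]); n=np.array([-e[1],e[0]])
rim=[[*(BX+e*sx*.082+n*sy*.063),.074] for sx,sy in((-1,-1),(1,-1),(1,1),(-1,1))]
mods=[[*(BX+e*x),.068] for x in(-.0615,-.0205,.0205,.0615)]
im=im[:,:,::-1].copy()
for X in proj(p,np.array(rim+mods)): cv2.drawMarker(im,tuple(int(v) for v in X),(0,0,255),cv2.MARKER_CROSS,9,1)
cv2.imwrite('pics/w4m.png',cv2.resize(im,(768,576),interpolation=cv2.INTER_CUBIC))
```

```text
[ 0.46180958 -0.01315165  0.19944543] 0.039799466775247976 [-0.1131  0.9936 -0.0021]
```

View pics/w4m.png

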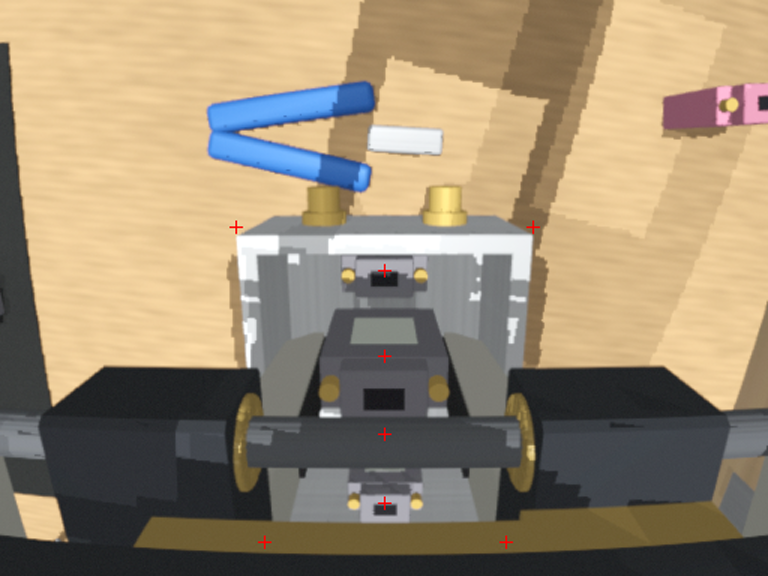

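Run:
```python
from meas import *
im,p=load('top0'); w,pw=load('w4')
print('campos',ray(p,[[0,0]])[0].round(3),ray(pw,[[0,0]])[0].round(3))
def dark(im,box):
    x0,x1,y0,y1=box; g=cv2.cvtColor(im,cv2.COLOR_BGR2GRAY)[y0:y1,x0:x1].astype(int); m=g<g.min()+18; c=np.argwhere(m).mean(0); return (c[1]+x0,c[0]+y0)
st=[dark(w,(240,272,178,196)),dark(w,(246,268,334,346))]; print(st)
sw=np.array([[348,275],[421,275],[353,504],[416,504]])/1.5
for z in (.062,.066,.068,.07):
    X=onz(pw,st,z); print('wrist',z,X[:,:2].round(4).tolist(),np.linalg.norm(X[0]-X[1]).round(4),X.mean(0)[:2].round(4)); Y=onz(pw,sw,z); print('  screws',np.linalg.norm(Y[:2].mean(0)-Y[2:].mean(0)).round(4),Y.mean(0)[:2].round(4),np.linalg.norm(Y[0]-Y[1]).round(4))
    T=onz(p,np.array([[143,116],[150,182],[155,240],[160,314]])/3.6+[190,150],z); print('  top',T[:,:2].round(3).tolist(),np.linalg.norm(T[0]-T[3]).round(4),T.mean(0)[:2].round(4),np.degrees(np.arctan2(*(T[0]-T[3])[[1,0]])).round(1))
E0=onz(pw,np.array([[238,235],[533,235]])/1.5,.074); print('rim edge wrist',E0.round(4),np.linalg.norm(E0[0]-E0[1]))
# box mask stricter
g=cv2.cvtColor(im,cv2.COLOR_BGR2HSV).astype(int)
for v in (150,170,190):
    m=roi((g[...,2]>v)&(g[...,1]<60),195,270,165,255); print(v,rect(p,m,.074,300,1e5))
```

```text
campos [ 0.33  -0.025  1.07 ] [ 0.393 -0.02   0.282]
[(np.float64(256.23809523809524), np.float64(186.6904761904762)), (np.float64(256.3414634146341), np.float64(339.5))]
wrist 0.062 [[0.4475, -0.014], [0.5723, 0.0003]] 0.1257 [ 0.5099 -0.0069]
  screws 0.1247 [ 0.5071 -0.0072] 0.0333
  top [[0.565, -0.002], [0.524, -0.007], [0.488, -0.011], [0.442, -0.014]] 0.1238 [ 0.5047 -0.0083] 6.0
wrist 0.066 [[0.4465, -0.0142], [0.5691, -0.0001]] 0.1234 [ 0.5078 -0.0071]
  screws 0.1225 [ 0.505  -0.0074] 0.0327
  top [[0.564, -0.002], [0.523, -0.007], [0.487, -0.011], [0.442, -0.015]] 0.1233 [ 0.504  -0.0084] 6.0
wrist 0.068 [[0.446, -0.0142], [0.5674, -0.0002]] 0.1223 [ 0.5067 -0.0072]
  screws 0.1213 [ 0.5039 -0.0075] 0.0324
  top [[0.564, -0.002], [0.522, -0.007], [0.487, -0.011], [0.442, -0.015]] 0.1231 [ 0.5036 -0.0084] 6.0
wrist 0.07 [[0.4455, -0.0143], [0.5658, -0.0004]] 0.1211 [ 0.5056 -0.0074]
  screws 0.1202 [ 0.5029 -0.0076] 0.0321
  top [[0.563, -0.002], [0.522, -0.007], [0.486, -0.011], [0.441, -0.015]] 0.1228 [ 0.5033 -0.0085] 6.0
rim edge wrist [[ 0.4319 -0.0786  0.074 ]
 [ 0.4176  0.0463  0.074 ]] 0.1257836645869946
150 [(503.8, -7.4, 164.2, 126.8, 6.6, array([232., 209.]))]
170 [(504.2, -7.3, 163.4, 126.8, 6.6, array([232., 209.]))]
190 [(504.2, -7.5, 163.0, 126.1, 6.9, array([232., 209.]))]
```

Run:
```python
from meas import *
w,pw=load('w4')
h=np.array([[329,392],[438,391]])/1.5
for z in (.1475,.1495,.1515): X=onz(pw,h,z); print(z,X.mean(0).round(4),np.linalg.norm(X[0]-X[1]).round(4))
sw=np.array([[348,275],[421,275],[353,504],[416,504]])/1.5
X=onz(pw,sw,.065); print(X[:2].mean(0),X[2:].mean(0))
```

```text
0.1475 [ 0.4603 -0.0129  0.1475] 0.0325
0.1495 [ 0.4593 -0.013   0.1495] 0.032
0.1515 [ 0.4583 -0.0131  0.1515] 0.0316
[ 0.44437756 -0.01432436  0.065     ] [ 5.66611092e-01 -3.49343738e-04  6.50000000e-02]
```

>>> step_arm:
  commands:
    - {"xyz": [0, 1, 4], "turn": [0, 0, 0], "grip": 36}
    - {"xyz": [15, 1, 4], "turn": [0, 0, 0], "grip": 36}
    - {"xyz": [25, 1, 4], "turn": [0, 0, 0], "grip": 36}
    - {"xyz": [32, 1, 4], "turn": [0, 0, 0], "grip": 36}
    - {"xyz": [38, 1, 4], "turn": [0, 0, 0], "grip": 36}
    - {"xyz": [44, 1, 4], "turn": [0, 0, 0], "grip": 36}
    - {"xyz": [50, 1, 4], "turn": [0, 0, 0], "grip": 36}
    - {"xyz": [50, 1, 4], "turn": [0, 0, 0], "grip": 36}

```text
t: 10.6
tool_pos: [0.4657, -0.0112, 0.1495]
orientation: [-0.092, 1.57, 0.089]
force: [-0.0, 0.1, -0.7]
opening: 0.04
```

Run:
```python
from meas import *
im,p=snap('wrist','w5'); cv2.imwrite('pics/w5c.png',cv2.resize(im[120:384,130:390,::-1],None,fx=2.2,fy=2.2,interpolation=cv2.INTER_CUBIC)); s=tool()[2]; print(s['force'],s['tool_pos'])
```

```text
[ 1.51011678  0.03575099 -1.75213471] [ 0.46595237 -0.01124387  0.1498281 ]
```

View pics/w5c.png

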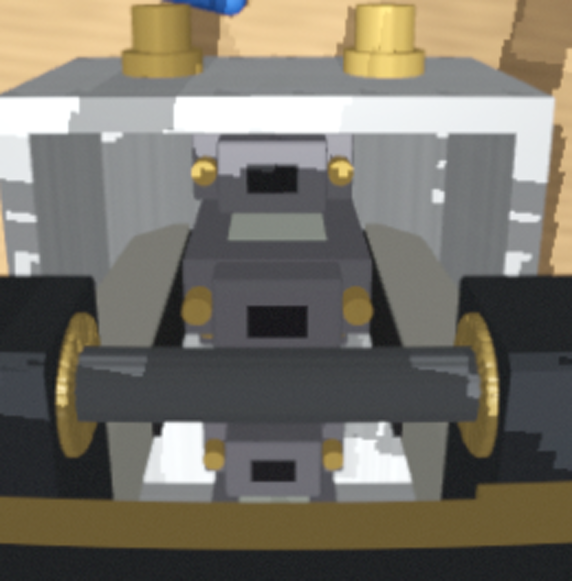

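Run:
```python
from chain import *
g=gap(-41,.2,0); G=(g[0]+g[1].apply([-.001,.001,.004]),g[1])  # after lift
H,P,L,S1,S0,u=seq('B',-1); Bk=(S0[0]-.08*S0[1].as_matrix()[:,0],S0[1])
pr(G,H,L,S1,Bk,vert('B',-1,.19),vert('B',-1,.2),gap(0,.2,0))
```

```text
[31.8, -209.2, 2.1] [1.4838, -0.6135, -0.6146] [ 0.492 -0.218  0.169]
[28.3, 0.0, -28.3] [0.0, 0.0, 0.0] [ 0.492 -0.218  0.129]
[81.2, 0.0, 89.0] [0.0, 1.5708, 0.0] [ 0.506 -0.338  0.135]
[-51.7, -0.0, 28.3] [0.0, 0.0, 0.0] [ 0.512 -0.394  0.151]
[53.8, 0.0, -108.5] [-0.0, -0.7854, -0.0] [ 0.499 -0.28   0.19 ]
[-10.0, -0.0, -0.0] [0.0, 0.0, 0.0] [ 0.499 -0.28   0.2  ]
[0.0, 34.5, -270.4] [-1.5725, -0.0, 0.0] [ 0.503 -0.008  0.2  ]
```

>>> step_arm:
  commands:
    - {"xyz": [12, 0, 0], "turn": [0, 0, 0], "grip": 36}
    - {"xyz": [22, 0, 0], "turn": [0, 0, 0], "grip": 36}
    - {"xyz": [30, 0, 0], "turn": [0, 0, 0], "grip": 36}
    - {"xyz": [34, 0, 0], "turn": [0, 0, 0], "grip": 36}
    - {"xyz": [35, 0, 0], "turn": [0, 0, 0], "grip": 36}
    - {"xyz": [35, 0, 0], "turn": [0, 0, 0], "grip": 36}

```text
t: 11.4
tool_pos: [0.4662, -0.0112, 0.1163]
orientation: [-0.092, 1.569, 0.09]
force: [-9.2, 2.2, 17.3]
opening: 0.04
```

>>> step_arm:
  commands:
    - {"xyz": [-1, 0, 0], "turn": [0, 0, 0], "grip": 42}
    - {"xyz": [-1, 0, 0], "turn": [0, 0, 0], "grip": 50}
    - {"xyz": [-1, 0, 0], "turn": [0, 0, 0], "grip": 55}
    - {"xyz": [-1, 0, 0], "turn": [0, 0, 0], "grip": 55}
    - {"xyz": [-20, 0, 0], "turn": [0, 0, 0], "grip": 55}
    - {"xyz": [-60, 0, 0], "turn": [0, 0, 0], "grip": 55}
    - {"xyz": [-86, 0, 0], "turn": [0, 0, 0], "grip": 55}
    - {"xyz": [-86, 0, 0], "turn": [0, 0, 0], "grip": 55}

```text
t: 12.4
tool_pos: [0.4675, -0.0113, 0.2033]
orientation: [-0.093, 1.564, 0.088]
force: [-0.7, -0.9, 0.2]
opening: 0.0549
```

Run:
```python
from meas import *
im,p=snap('wrist','w6'); a=im[100:384,100:420,::-1]; im2,p2=snap('top','t6'); b=im2[150:290,180:400,::-1]
cv2.imwrite('pics/m6.png',np.hstack([cv2.resize(a,(400,355)),cv2.resize(b,(400,355))])); print(tool()[0])
```

```text
[ 0.46584413 -0.0111502   0.2003269 ]
```

View pics/m6.png

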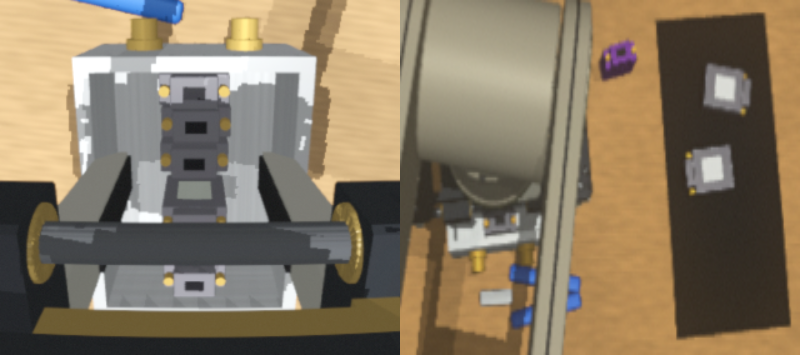

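>>> step_arm:
  commands:
    - {"xyz": [0, -30, 0], "turn": [0.16, -0.066, -0.066], "grip": 60}
    - {"xyz": [0, -60, 0], "turn": [0.32, -0.132, -0.132], "grip": 60}
    - {"xyz": [0, -90, 0], "turn": [0.48, -0.198, -0.198], "grip": 60}
    - {"xyz": [5, -120, 0], "turn": [0.64, -0.265, -0.265], "grip": 60}
    - {"xyz": [10, -150, 1], "turn": [0.8, -0.331, -0.331], "grip": 60}
    - {"xyz": [15, -180, 1], "turn": [0.96, -0.397, -0.398], "grip": 60}
    - {"xyz": [20, -200, 2], "turn": [1.12, -0.463, -0.464], "grip": 60}
    - {"xyz": [31.8, -209.2, 2.1], "turn": [1.28, -0.53, -0.53], "grip": 60}
    - {"xyz": [31.8, -209.2, 2.1], "turn": [1.4838, -0.6135, -0.6146], "grip": 60}
    - {"xyz": [31.8, -209.2, 2.1], "turn": [1.4838, -0.6135, -0.6146], "grip": 60}
    - {"xyz": [31.8, -209.2, 2.1], "turn": [1.4838, -0.6135, -0.6146], "grip": 60}

```text
t: 13.88
tool_pos: [0.4913, -0.2182, 0.1671]
orientation: [0.566, 0.642, -1.376]
force: [0.3, -0.2, 0.6]
opening: 0.0598
```

>>> step_arm:
  commands:
    - {"xyz": [35, 0, -35], "turn": [0, 0, 0], "grip": 60}
    - {"xyz": [60, 0, -60], "turn": [0, 0, 0], "grip": 60}
    - {"xyz": [70.7, 0, -70.7], "turn": [0, 0, 0], "grip": 60}
    - {"xyz": [70.7, 0, -70.7], "turn": [0, 0, 0], "grip": 60}
    - {"xyz": [70.7, 0, -70.7], "turn": [0, 0, 0], "grip": 36}
    - {"xyz": [70.7, 0, -70.7], "turn": [0, 0, 0], "grip": 36}
    - {"xyz": [70.7, 0, -70.7], "turn": [0, 0, 0], "grip": 36}
    - {"xyz": [70.7, 0, -70.7], "turn": [0, 0, 0], "grip": 36}
    - {"xyz": [70.7, 0, -70.7], "turn": [0, 0, 0], "grip": 36}
    - {"xyz": [55, 0, -55], "turn": [0, 0, 0], "grip": 36}
    - {"xyz": [28.3, 0, -28.3], "turn": [0, 0, 0], "grip": 36}
    - {"xyz": [28.3, 0, -28.3], "turn": [0, 0, 0], "grip": 36}

```text
t: 15.38
tool_pos: [0.494, -0.2191, 0.1325]
orientation: [0.571, 0.632, -1.374]
force: [0.9, 0.9, -0.7]
opening: 0.0396
```

>>> step_arm:
  commands:
    - {"xyz": [20, 0, 15], "turn": [0, 0.18, 0], "grip": 36}
    - {"xyz": [40, 0, 30], "turn": [0, 0.36, 0], "grip": 36}
    - {"xyz": [60, 0, 50], "turn": [0, 0.54, 0], "grip": 36}
    - {"xyz": [81.2, 0, 70], "turn": [0, 0.72, 0], "grip": 36}
    - {"xyz": [81.2, 0, 89], "turn": [0, 0.9, 0], "grip": 36}
    - {"xyz": [81.2, 0, 89], "turn": [0, 1.08, 0], "grip": 36}
    - {"xyz": [81.2, 0, 89], "turn": [0, 1.26, 0], "grip": 36}
    - {"xyz": [81.2, 0, 89], "turn": [0, 1.44, 0], "grip": 36}
    - {"xyz": [81.2, 0, 89], "turn": [0, 1.5708, 0], "grip": 36}
    - {"xyz": [81.2, 0, 89], "turn": [0, 1.5708, 0], "grip": 36}
    - {"xyz": [81.2, 0, 89], "turn": [0, 1.5708, 0], "grip": 36}

```text
t: 16.75
tool_pos: [0.5059, -0.3382, 0.1345]
orientation: [1.642, 1.841, -0.685]
force: [-0.2, 0.9, -1.3]
opening: 0.0399
```

>>> step_arm:
  commands:
    - {"xyz": [15, 0, 15], "turn": [0, 0, 0], "grip": 36}
    - {"xyz": [25, 0, 25], "turn": [0, 0, 0], "grip": 36}
    - {"xyz": [28.3, 0, 28.3], "turn": [0, 0, 0], "grip": 36}
    - {"xyz": [28.9, 0, 28.9], "turn": [0, 0, 0], "grip": 36}
    - {"xyz": [28.9, 0, 28.9], "turn": [0, 0, 0], "grip": 36}
    - {"xyz": [28.9, 0, 28.9], "turn": [0, 0, 0], "grip": 60}
    - {"xyz": [28.9, 0, 28.9], "turn": [0, 0, 0], "grip": 60}
    - {"xyz": [28.9, 0, 28.9], "turn": [0, 0, 0], "grip": 60}
    - {"xyz": [10, 0, 28.3], "turn": [0, 0, 0], "grip": 60}
    - {"xyz": [-25, 0, 28.3], "turn": [0, 0, 0], "grip": 60}
    - {"xyz": [-51.7, 0, 28.3], "turn": [0, 0, 0], "grip": 60}
    - {"xyz": [-51.7, 0, 28.3], "turn": [0, 0, 0], "grip": 60}

```text
t: 18.25
tool_pos: [0.5128, -0.3964, 0.1537]
orientation: [1.643, 1.837, -0.683]
force: [0.8, 0.3, -0.6]
opening: 0.0603
```

>>> step_arm:
  commands:
    - {"xyz": [0, 0, -50], "turn": [0, -0.2, 0], "grip": 60}
    - {"xyz": [30, 0, -90], "turn": [0, -0.4, 0], "grip": 60}
    - {"xyz": [53.8, 0, -108.5], "turn": [0, -0.6, 0], "grip": 60}
    - {"xyz": [53.8, 0, -108.5], "turn": [0, -0.7854, 0], "grip": 60}
    - {"xyz": [53.8, 0, -108.5], "turn": [0, -0.7854, 0], "grip": 60}
    - {"xyz": [53.8, 0, -108.5], "turn": [0, -0.7854, 0], "grip": 60}

```text
t: 19.0
tool_pos: [0.4988, -0.2782, 0.1896]
orientation: [1.122, 1.262, -1.123]
force: [0.6, 0.1, 0.2]
opening: 0.0599
```

>>> step_arm:
  commands:
    - {"xyz": [40, 0, 0], "turn": [0, 0, 0], "grip": 60}
    - {"xyz": [75, 0, 0], "turn": [0, 0, 0], "grip": 60}
    - {"xyz": [81, 0, 0], "turn": [0, 0, 0], "grip": 60}
    - {"xyz": [81, 0, 0], "turn": [0, 0, 0], "grip": 60}
    - {"xyz": [81, 0, 0], "turn": [0, 0, 0], "grip": 36}
    - {"xyz": [81, 0, 0], "turn": [0, 0, 0], "grip": 36}
    - {"xyz": [81, 0, 0], "turn": [0, 0, 0], "grip": 36}
    - {"xyz": [81, 0, 0], "turn": [0, 0, 0], "grip": 36}
    - {"xyz": [40, 0, 0], "turn": [0, 0, 0], "grip": 36}
    - {"xyz": [-10, 0, 0], "turn": [0, 0, 0], "grip": 36}
    - {"xyz": [-10, 0, 0], "turn": [0, 0, 0], "grip": 36}

```text
t: 20.38
tool_pos: [0.5016, -0.2819, 0.2058]
orientation: [1.123, 1.25, -1.123]
force: [-0.1, -0.4, -1.5]
opening: 0.0398
```

>>> step_arm:
  commands:
    - {"xyz": [0, 4, -30], "turn": [-0.18, 0, 0], "grip": 36}
    - {"xyz": [0, 8, -60], "turn": [-0.36, 0, 0], "grip": 36}
    - {"xyz": [0, 12, -90], "turn": [-0.54, 0, 0], "grip": 36}
    - {"xyz": [0, 16, -120], "turn": [-0.72, 0, 0], "grip": 36}
    - {"xyz": [0, 20, -150], "turn": [-0.9, 0, 0], "grip": 36}
    - {"xyz": [0, 24, -180], "turn": [-1.08, 0, 0], "grip": 36}
    - {"xyz": [0, 28, -215], "turn": [-1.26, 0, 0], "grip": 36}
    - {"xyz": [0, 32, -250], "turn": [-1.44, 0, 0], "grip": 36}
    - {"xyz": [0, 34.5, -270.4], "turn": [-1.5725, 0, 0], "grip": 36}
    - {"xyz": [0, 34.5, -270.4], "turn": [-1.5725, 0, 0], "grip": 36}
    - {"xyz": [0, 34.5, -270.4], "turn": [-1.5725, 0, 0], "grip": 36}

```text
t: 21.75
tool_pos: [0.5026, -0.0083, 0.1993]
orientation: [-0.091, 1.57, 0.087]
force: [0.1, 0.1, -0.9]
opening: 0.0398
```

Run:
```python
from meas import *
im,p=snap('wrist','w7'); cv2.imwrite('pics/w7c.png',cv2.resize(im[100:384,100:420,::-1],None,fx=2.2,fy=2.2,interpolation=cv2.INTER_CUBIC)); s=tool()[2]; print(s['force'],s['tool_pos'],s['opening'])
```

```text
[ 0.37883532  0.39419997 -0.10948864] [ 0.50265177 -0.00856159  0.19943338] 0.0398381356323949
```

View pics/w7c.png

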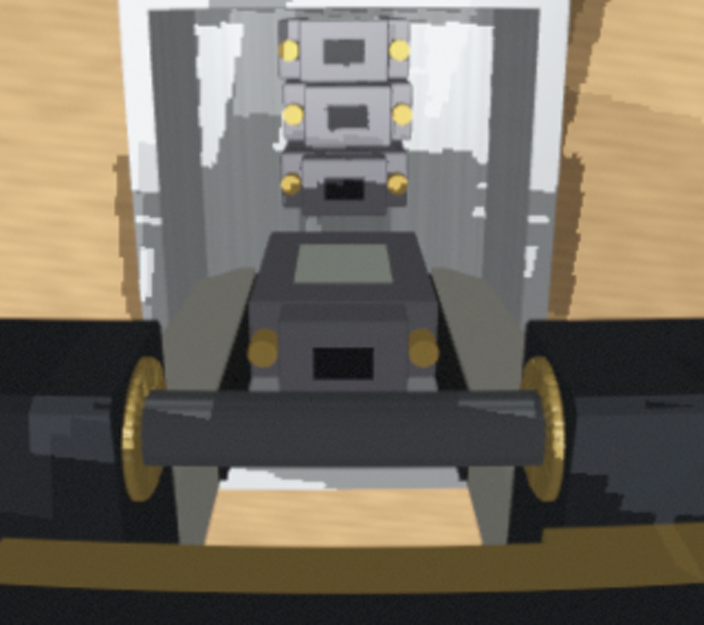

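Run:
```python
from meas import *
w,p=load('w7'); f=lambda a,z: onz(p,np.array(a)/2.2+100,z).mean(0)
e=np.array([np.cos(np.radians(6.6)),np.sin(np.radians(6.6)),0]); n=np.array([-e[1],e[0],0])
h=f([[262,349],[424,349]],.1468)
for nm,px,off in (('f0',[[288,50],[400,50]],.0615),('sp',[[291,114],[402,114]],.041),('f1',[[290,184],[397,184]],.0205)):
    X=f(px,.065)+e*off; D=X-h; print(nm,X.round(4),'shift needed e,n mm',(D@e*1000).round(1),(D@n*1000).round(1))
```

```text
f0 [ 0.5063 -0.0071  0.065 ] shift needed e,n mm 6.0 0.3
sp [ 0.5046 -0.0066  0.065 ] shift needed e,n mm 4.5 1.1
f1 [ 0.5058 -0.0074  0.065 ] shift needed e,n mm 5.6 0.1
```

>>> step_arm:
  commands:
    - {"xyz": [0, 0.6, 5.2], "turn": [0, 0, 0], "grip": 36}
    - {"xyz": [15, 0.6, 5.2], "turn": [0, 0, 0], "grip": 36}
    - {"xyz": [25, 0.6, 5.2], "turn": [0, 0, 0], "grip": 36}
    - {"xyz": [32, 0.6, 5.2], "turn": [0, 0, 0], "grip": 36}
    - {"xyz": [38, 0.6, 5.2], "turn": [0, 0, 0], "grip": 36}
    - {"xyz": [44, 0.6, 5.2], "turn": [0, 0, 0], "grip": 36}
    - {"xyz": [50, 0.6, 5.2], "turn": [0, 0, 0], "grip": 36}
    - {"xyz": [50, 0.6, 5.2], "turn": [0, 0, 0], "grip": 36}

```text
t: 22.8
tool_pos: [0.5077, -0.0067, 0.1494]
orientation: [-0.092, 1.57, 0.089]
force: [0.2, 0.2, -1.0]
opening: 0.0396
```

Free so far; on down, release, lift.

>>> step_arm:
  commands:
    - {"xyz": [12, 0, 0], "turn": [0, 0, 0], "grip": 36}
    - {"xyz": [22, 0, 0], "turn": [0, 0, 0], "grip": 36}
    - {"xyz": [30, 0, 0], "turn": [0, 0, 0], "grip": 36}
    - {"xyz": [33.5, 0, 0], "turn": [0, 0, 0], "grip": 36}
    - {"xyz": [34.5, 0, 0], "turn": [0, 0, 0], "grip": 36}
    - {"xyz": [34.5, 0, 0], "turn": [0, 0, 0], "grip": 36}

```text
t: 23.55
tool_pos: [0.5079, -0.0068, 0.1166]
orientation: [-0.092, 1.57, 0.089]
force: [-8.1, 0.9, 14.6]
opening: 0.04
```

>>> step_arm:
  commands:
    - {"xyz": [-0.5, 0, 0], "turn": [0, 0, 0], "grip": 42}
    - {"xyz": [-0.5, 0, 0], "turn": [0, 0, 0], "grip": 50}
    - {"xyz": [-0.5, 0, 0], "turn": [0, 0, 0], "grip": 55}
    - {"xyz": [-0.5, 0, 0], "turn": [0, 0, 0], "grip": 55}
    - {"xyz": [-20, 0, 0], "turn": [0, 0, 0], "grip": 55}
    - {"xyz": [-60, 0, 0], "turn": [0, 0, 0], "grip": 55}
    - {"xyz": [-85.5, 0, 0], "turn": [0, 0, 0], "grip": 55}
    - {"xyz": [-85.5, 0, 0], "turn": [0, 0, 0], "grip": 55}

```text
t: 24.55
tool_pos: [0.5095, -0.0069, 0.2033]
orientation: [-0.093, 1.564, 0.088]
force: [0.5, -0.8, -0.7]
opening: 0.055
```

Run:
```python
from chain import *
im,p=snap('wrist','w8'); cv2.imwrite('pics/w8c.png',cv2.resize(im[100:384,100:420,::-1],None,fx=1.6,fy=1.6,interpolation=cv2.INTER_CUBIC))
g=gap(0,.2,0); G=(g[0]+g[1].apply([-.001,.0006,.0052]),g[1])
H,P,L,S1,S0,u=seq('A',1); Bk=(S0[0]-.08*S0[1].as_matrix()[:,0],S0[1])
pr(G,H,L,S1,Bk,vert('A',1,.19),vert('A',1,.2),gap(41,.2,0))
```

```text
[31.8, -367.0, 17.9] [1.7032, 0.5552, 0.7055] [ 0.568 -0.369  0.169]
[28.3, 0.0, 28.3] [0.0, 0.0, 0.0] [ 0.568 -0.369  0.129]
[81.2, 0.0, -89.0] [0.0, -1.5708, 0.0] [ 0.583 -0.249  0.135]
[-51.7, 0.0, -28.3] [0.0, 0.0, 0.0] [ 0.589 -0.193  0.151]
[53.8, -0.0, 108.5] [-0.0, 0.7854, -0.0] [ 0.576 -0.307  0.19 ]
[-10.0, 0.0, 0.0] [0.0, 0.0, 0.0] [ 0.576 -0.307  0.2  ]
[0.0, -68.7, -298.2] [-1.8082, 0.0, 0.0] [ 0.544 -0.003  0.2  ]
```

View pics/w8c.png

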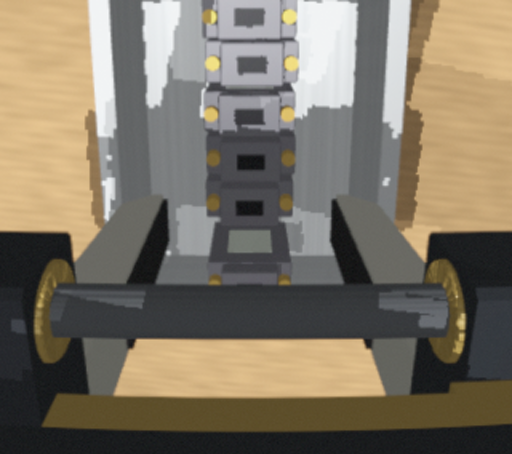

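>>> step_arm:
  commands:
    - {"xyz": [0, -35, 2], "turn": [0.16, 0.052, 0.066], "grip": 60}
    - {"xyz": [0, -70, 4], "turn": [0.32, 0.104, 0.132], "grip": 60}
    - {"xyz": [0, -105, 6], "turn": [0.48, 0.156, 0.199], "grip": 60}
    - {"xyz": [0, -140, 8], "turn": [0.64, 0.209, 0.265], "grip": 60}
    - {"xyz": [0, -175, 10], "turn": [0.8, 0.261, 0.331], "grip": 60}
    - {"xyz": [0, -210, 12], "turn": [0.96, 0.313, 0.398], "grip": 60}
    - {"xyz": [0, -245, 14], "turn": [1.12, 0.365, 0.464], "grip": 60}
    - {"xyz": [10, -280, 15], "turn": [1.28, 0.417, 0.53], "grip": 60}
    - {"xyz": [20, -320, 17], "turn": [1.44, 0.47, 0.596], "grip": 60}
    - {"xyz": [31.8, -367, 17.9], "turn": [1.7032, 0.5552, 0.7055], "grip": 60}
    - {"xyz": [31.8, -367, 17.9], "turn": [1.7032, 0.5552, 0.7055], "grip": 60}
    - {"xyz": [31.8, -367, 17.9], "turn": [1.7032, 0.5552, 0.7055], "grip": 60}

```text
t: 26.1
tool_pos: [0.5666, -0.3694, 0.1662]
orientation: [1.883, 1.666, -0.781]
force: [0.4, 1.3, 1.1]
opening: 0.0599
```

>>> step_arm:
  commands:
    - {"xyz": [10, 0, 10], "turn": [0, 0, 0], "grip": 60}
    - {"xyz": [45, 0, 45], "turn": [0, 0, 0], "grip": 60}
    - {"xyz": [70.7, 0, 70.7], "turn": [0, 0, 0], "grip": 60}
    - {"xyz": [70.7, 0, 70.7], "turn": [0, 0, 0], "grip": 60}
    - {"xyz": [70.7, 0, 70.7], "turn": [0, 0, 0], "grip": 36}
    - {"xyz": [70.7, 0, 70.7], "turn": [0, 0, 0], "grip": 36}
    - {"xyz": [70.7, 0, 70.7], "turn": [0, 0, 0], "grip": 36}
    - {"xyz": [70.7, 0, 70.7], "turn": [0, 0, 0], "grip": 36}
    - {"xyz": [70.7, 0, 70.7], "turn": [0, 0, 0], "grip": 36}
    - {"xyz": [55, 0, 55], "turn": [0, 0, 0], "grip": 36}
    - {"xyz": [28.3, 0, 28.3], "turn": [0, 0, 0], "grip": 36}
    - {"xyz": [28.3, 0, 28.3], "turn": [0, 0, 0], "grip": 36}

```text
t: 27.6
tool_pos: [0.5696, -0.3713, 0.1355]
orientation: [1.875, 1.655, -0.778]
force: [0.5, -0.3, -0.9]
opening: 0.0397
```

>>> step_arm:
  commands:
    - {"xyz": [20, 0, -15], "turn": [0, -0.18, 0], "grip": 36}
    - {"xyz": [40, 0, -30], "turn": [0, -0.36, 0], "grip": 36}
    - {"xyz": [60, 0, -50], "turn": [0, -0.54, 0], "grip": 36}
    - {"xyz": [81.2, 0, -70], "turn": [0, -0.72, 0], "grip": 36}
    - {"xyz": [81.2, 0, -89], "turn": [0, -0.9, 0], "grip": 36}
    - {"xyz": [81.2, 0, -89], "turn": [0, -1.08, 0], "grip": 36}
    - {"xyz": [81.2, 0, -89], "turn": [0, -1.26, 0], "grip": 36}
    - {"xyz": [81.2, 0, -89], "turn": [0, -1.44, 0], "grip": 36}
    - {"xyz": [81.2, 0, -89], "turn": [0, -1.5708, 0], "grip": 36}
    - {"xyz": [81.2, 0, -89], "turn": [0, -1.5708, 0], "grip": 36}
    - {"xyz": [81.2, 0, -89], "turn": [0, -1.5708, 0], "grip": 36}

```text
t: 28.98
tool_pos: [0.5828, -0.25, 0.1353]
orientation: [0.662, 0.585, -1.596]
force: [0.2, 0.7, 0.0]
opening: 0.0396
```

>>> step_arm:
  commands:
    - {"xyz": [15, 0, -15], "turn": [0, 0, 0], "grip": 36}
    - {"xyz": [25, 0, -25], "turn": [0, 0, 0], "grip": 36}
    - {"xyz": [28.3, 0, -28.3], "turn": [0, 0, 0], "grip": 36}
    - {"xyz": [28.9, 0, -28.9], "turn": [0, 0, 0], "grip": 36}
    - {"xyz": [28.9, 0, -28.9], "turn": [0, 0, 0], "grip": 36}
    - {"xyz": [28.9, 0, -28.9], "turn": [0, 0, 0], "grip": 60}
    - {"xyz": [28.9, 0, -28.9], "turn": [0, 0, 0], "grip": 60}
    - {"xyz": [28.9, 0, -28.9], "turn": [0, 0, 0], "grip": 60}
    - {"xyz": [10, 0, -28.3], "turn": [0, 0, 0], "grip": 60}
    - {"xyz": [-25, 0, -28.3], "turn": [0, 0, 0], "grip": 60}
    - {"xyz": [-51.7, 0, -28.3], "turn": [0, 0, 0], "grip": 60}
    - {"xyz": [-51.7, 0, -28.3], "turn": [0, 0, 0], "grip": 60}

```text
t: 30.48
tool_pos: [0.5916, -0.1921, 0.1545]
orientation: [0.662, 0.58, -1.592]
force: [0.3, -1.4, 0.1]
opening: 0.0599
```

>>> step_arm:
  commands:
    - {"xyz": [0, 0, 50], "turn": [0, 0.2, 0], "grip": 60}
    - {"xyz": [30, 0, 90], "turn": [0, 0.4, 0], "grip": 60}
    - {"xyz": [53.8, 0, 108.5], "turn": [0, 0.6, 0], "grip": 60}
    - {"xyz": [53.8, 0, 108.5], "turn": [0, 0.7854, 0], "grip": 60}
    - {"xyz": [53.8, 0, 108.5], "turn": [0, 0.7854, 0], "grip": 60}
    - {"xyz": [53.8, 0, 108.5], "turn": [0, 0.7854, 0], "grip": 60}

```text
t: 31.22
tool_pos: [0.5749, -0.3078, 0.1892]
orientation: [1.295, 1.147, -1.303]
force: [-0.4, 0.3, 0.5]
opening: 0.0599
```

>>> step_arm:
  commands:
    - {"xyz": [40, 0, 0], "turn": [0, 0, 0], "grip": 60}
    - {"xyz": [75, 0, 0], "turn": [0, 0, 0], "grip": 60}
    - {"xyz": [81, 0, 0], "turn": [0, 0, 0], "grip": 60}
    - {"xyz": [81, 0, 0], "turn": [0, 0, 0], "grip": 60}
    - {"xyz": [81, 0, 0], "turn": [0, 0, 0], "grip": 36}
    - {"xyz": [81, 0, 0], "turn": [0, 0, 0], "grip": 36}
    - {"xyz": [81, 0, 0], "turn": [0, 0, 0], "grip": 36}
    - {"xyz": [81, 0, 0], "turn": [0, 0, 0], "grip": 36}
    - {"xyz": [40, 0, 0], "turn": [0, 0, 0], "grip": 36}
    - {"xyz": [-10, 0, 0], "turn": [0, 0, 0], "grip": 36}
    - {"xyz": [-10, 0, 0], "turn": [0, 0, 0], "grip": 36}

```text
t: 32.6
tool_pos: [0.578, -0.3092, 0.2066]
orientation: [1.298, 1.137, -1.295]
force: [0.4, -0.4, -0.2]
opening: 0.0399
```

>>> step_arm:
  commands:
    - {"xyz": [0, -7, -30], "turn": [-0.18, 0, 0], "grip": 36}
    - {"xyz": [0, -14, -60], "turn": [-0.36, 0, 0], "grip": 36}
    - {"xyz": [0, -21, -90], "turn": [-0.54, 0, 0], "grip": 36}
    - {"xyz": [0, -28, -120], "turn": [-0.72, 0, 0], "grip": 36}
    - {"xyz": [0, -35, -150], "turn": [-0.9, 0, 0], "grip": 36}
    - {"xyz": [0, -42, -180], "turn": [-1.08, 0, 0], "grip": 36}
    - {"xyz": [0, -49, -215], "turn": [-1.26, 0, 0], "grip": 36}
    - {"xyz": [0, -58, -250], "turn": [-1.44, 0, 0], "grip": 36}
    - {"xyz": [0, -65, -285], "turn": [-1.62, 0, 0], "grip": 36}
    - {"xyz": [0, -68.7, -298.2], "turn": [-1.8082, 0, 0], "grip": 36}
    - {"xyz": [0, -68.7, -298.2], "turn": [-1.8082, 0, 0], "grip": 36}
    - {"xyz": [0, -68.7, -298.2], "turn": [-1.8082, 0, 0], "grip": 36}

```text
t: 34.1
tool_pos: [0.5435, -0.0038, 0.1993]
orientation: [-0.089, 1.57, 0.086]
force: [0.3, 0.4, -0.4]
opening: 0.0401
```

Run:
```python
from meas import *
im,p=snap('wrist','w9'); cv2.imwrite('pics/w9c.png',cv2.resize(im[100:384,100:420,::-1],None,fx=2.2,fy=2.2,interpolation=cv2.INTER_CUBIC)); s=tool()[2]; print(s['force'],s['tool_pos'],s['opening'])
```

```text
[-0.56981866 -0.17050677 -1.31147196] [ 0.5435358  -0.00393453  0.19942074] 0.03977399614728777
```

View pics/w9c.png

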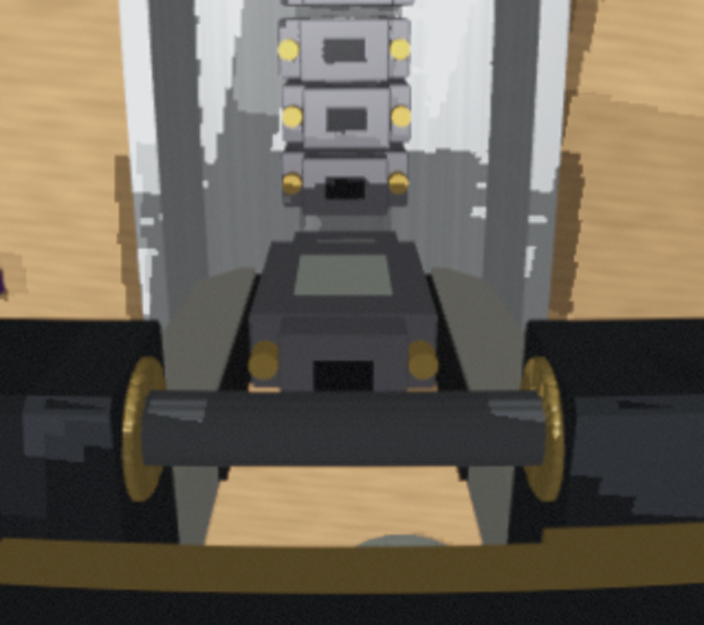

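>>> step_arm:
  commands:
    - {"xyz": [0, 0.8, 2.8], "turn": [0, 0, 0], "grip": 36}
    - {"xyz": [15, 0.8, 2.8], "turn": [0, 0, 0], "grip": 36}
    - {"xyz": [25, 0.8, 2.8], "turn": [0, 0, 0], "grip": 36}
    - {"xyz": [32, 0.8, 2.8], "turn": [0, 0, 0], "grip": 36}
    - {"xyz": [38, 0.8, 2.8], "turn": [0, 0, 0], "grip": 36}
    - {"xyz": [44, 0.8, 2.8], "turn": [0, 0, 0], "grip": 36}
    - {"xyz": [50, 0.8, 2.8], "turn": [0, 0, 0], "grip": 36}
    - {"xyz": [50, 0.8, 2.8], "turn": [0, 0, 0], "grip": 36}

```text
t: 35.15
tool_pos: [0.546, -0.0021, 0.1492]
orientation: [-0.092, 1.57, 0.089]
force: [0.3, -0.1, -1.2]
opening: 0.0399
```

>>> step_arm:
  commands:
    - {"xyz": [12, 0, 0], "turn": [0, 0, 0], "grip": 36}
    - {"xyz": [22, 0, 0], "turn": [0, 0, 0], "grip": 36}
    - {"xyz": [30, 0, 0], "turn": [0, 0, 0], "grip": 36}
    - {"xyz": [33.5, 0, 0], "turn": [0, 0, 0], "grip": 36}
    - {"xyz": [34.5, 0, 0], "turn": [0, 0, 0], "grip": 36}
    - {"xyz": [34.5, 0, 0], "turn": [0, 0, 0], "grip": 36}

```text
t: 35.9
tool_pos: [0.5462, -0.0022, 0.1167]
orientation: [-0.092, 1.57, 0.089]
force: [-9.4, 0.3, 16.5]
opening: 0.0401
```

>>> step_arm:
  commands:
    - {"xyz": [-0.5, 0, 0], "turn": [0, 0, 0], "grip": 42}
    - {"xyz": [-0.5, 0, 0], "turn": [0, 0, 0], "grip": 50}
    - {"xyz": [-0.5, 0, 0], "turn": [0, 0, 0], "grip": 55}
    - {"xyz": [-0.5, 0, 0], "turn": [0, 0, 0], "grip": 55}
    - {"xyz": [-20, 0, 0], "turn": [0, 0, 0], "grip": 55}
    - {"xyz": [-60, 0, 0], "turn": [0, 0, 0], "grip": 55}
    - {"xyz": [-100, 0, 0], "turn": [0, 0, 0], "grip": 93}
    - {"xyz": [-140, 0, 0], "turn": [0, 0, 0], "grip": 93}
    - {"xyz": [-140, 0, 0], "turn": [0, 0, 0], "grip": 93}

```text
t: 37.02
tool_pos: [0.5486, -0.0022, 0.2615]
orientation: [-0.093, 1.56, 0.088]
force: [0.6, -0.1, -0.7]
opening: 0.0806
```

Run:
```python
from meas import *
from chain import *
w,pw=snap('wrist','w10')
im,p=snap('top','t10'); im=im[:,:,::-1]; g=cv2.cvtColor(im,cv2.COLOR_BGR2HSV).astype(int); S,V,H=g[...,1],g[...,2],g[...,0]
print(tool()[0],tool()[2]['q'].round(3))
m=roi((S<70),40,140,140,270); print('cover',rect(p,m,.075,1000,1e5))
m=roi((H>10)&(H<30)&(S>80)&(V>190),40,140,150,270); print('riser?',rect(p,m,.07,300,1e5))
c=im[130:290,30:290]; cv2.imwrite('pics/m10.png',np.vstack([cv2.resize(c,(520,320)),cv2.resize(w[150:384,80:430,::-1],(520,270))]))
```

```text
[ 0.54664607 -0.00197278  0.25670778] [-0.096  0.01   1.698 -0.002  1.43  -1.782]
cover [(509.5, 309.2, 169.0, 135.6, -1.5, array([ 90., 204.]))]
riser? [(518.8, 312.9, 231.3, 168.7, 0.3, array([100., 195.]))]
```

View pics/m10.png

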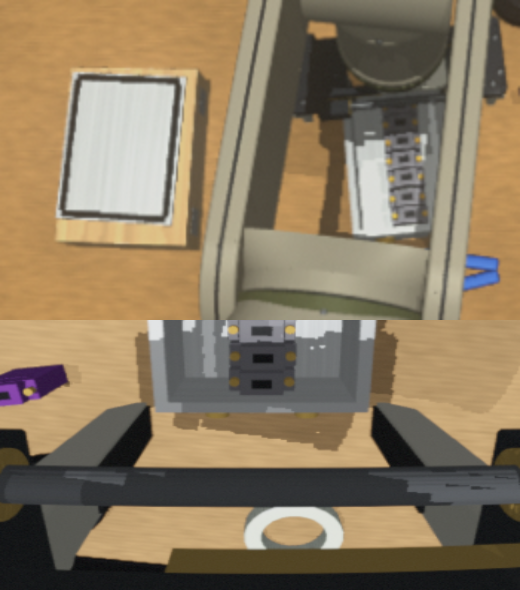

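```bash
cat > kin2.py <<'E'
from chain import *
import pickle
def rows(q):
    Rz=lambda a:R.from_euler('z',a).as_matrix(); Ry=lambda a:R.from_euler('y',a).as_matrix()
    r1=Rz(q[0]); r2=r1@Ry(q[1]); r3=r2@Ry(q[2]); r4=r3@Rz(q[3]); r5=r4@Ry(q[4])
    return np.c_[r1[:,0],[0,0,1],r2[:,2],r3[:,0],r3[:,2],r4[:,0],r4[:,1],r5[:,0],r5[:,2]], r5@Rz(q[5])
def log():
    p,r,s=tool(); L=pickle.load(open('log.pkl','rb')); L.append((s['q'],p)); pickle.dump(L,open('log.pkl','wb')); return L
E
python3 - <<'E'
from kin2 import *
L=log(); A=np.vstack([rows(q)[0] for q,_ in L]); b=np.concatenate([p for _,p in L])
for cols in (range(9),[0,1,2,3,4,8],[0,1,2,4,5,8],[0,1,2,4,6,8],[0,1,2,3,4,6,8],[0,1,2,4,7,8],[0,1,2,3,4,5,8]):
    c=list(cols); x,*_=np.linalg.lstsq(A[:,c],b,rcond=1e-6); print(c,x.round(4),np.abs(A[:,c]@x-b).max().round(4))
P=(np.array([.510,.395,.257]),frame(-up,np.array([1.,0,0]))); g=gap(41,.2,0); G=(g[0]+g[1].apply([-.0555,.0008,.0028]),g[1]); pr(G,P); print(delta(*P))
E
```

```text
[0, 1, 2, 3, 4, 5, 6, 7, 8] [ 0.0371  0.3555  0.2713  0.0172  0.4658  0.0924  0.0501 -0.062   0.1935] 0.0044
[0, 1, 2, 3, 4, 8] [0.0183 0.333  0.3387 0.0796 0.539  0.2614] 0.051
[0, 1, 2, 4, 5, 8] [-0.0055  0.2628  0.3411  0.5438  0.0036  0.2656] 0.0534
[0, 1, 2, 4, 6, 8] [0.0258 0.2693 0.3443 0.5143 0.0475 0.2837] 0.0266
[0, 1, 2, 3, 4, 6, 8] [0.0444 0.3272 0.3394 0.063  0.5112 0.0468 0.2768] 0.0265
[0, 1, 2, 4, 7, 8] [-0.0103  0.2489  0.3731  0.4749 -0.0748  0.2928] 0.0522
[0, 1, 2, 3, 4, 5, 8] [ 0.0156  0.2356  0.4921  0.1145  0.5193 -0.1519  0.4355] 0.0507
[-1.5, 398.2, 9.5] [1.686, 0.0, 0.0] [0.51  0.395 0.257]
(array([ -1.2, 398.5,   9.4]), array([1.6864, 0.0036, 0.    ]))
```

>>> step_arm:
  commands:
    - {"xyz": [-1, 40, 1], "turn": [0.18, 0, 0], "grip": 93}
    - {"xyz": [-1, 80, 2], "turn": [0.36, 0, 0], "grip": 93}
    - {"xyz": [-1, 120, 3], "turn": [0.54, 0, 0], "grip": 93}
    - {"xyz": [-1, 160, 4], "turn": [0.72, 0, 0], "grip": 93}
    - {"xyz": [-1, 200, 5], "turn": [0.9, 0, 0], "grip": 93}
    - {"xyz": [-1, 250, 6], "turn": [1.08, 0, 0], "grip": 93}
    - {"xyz": [-1, 300, 7], "turn": [1.26, 0, 0], "grip": 93}
    - {"xyz": [-1, 350, 8], "turn": [1.44, 0, 0], "grip": 93}
    - {"xyz": [-1.5, 398.2, 9.5], "turn": [1.62, 0, 0], "grip": 93}
    - {"xyz": [-1.5, 398.2, 9.5], "turn": [1.686, 0, 0], "grip": 93}
    - {"xyz": [-1.5, 398.2, 9.5], "turn": [1.686, 0, 0], "grip": 93}

```text
t: 38.5
tool_pos: [0.5089, 0.3948, 0.2542]
orientation: [1.204, 1.209, -1.211]
force: [-0.3, -0.0, -0.1]
opening: 0.093
```

Run:
```python
from kin2 import *
L=log(); print(L[-1][1],L[-1][0].round(3), tool()[1].as_matrix().round(3).tolist())
from itertools import combinations
def full(q):
    A,r6=rows(q); r1=R.from_euler('z',q[0]).as_matrix(); return np.c_[A,r1[:,1],r6[:,0],r6[:,1]] 
A=np.vstack([full(q) for q,_ in L]); b=np.concatenate([p for _,p in L])
res=[]
for k in (1,2,3):
  for ex in combinations([0,3,5,6,7,9,10,11],k):
    c=[1,2,4,8]+list(ex); x,*_=np.linalg.lstsq(A[:,c],b,rcond=1e-6); res.append((np.abs(A[:,c]@x-b).max(),c,x.round(4)))
res.sort(key=lambda t:t[0]+.001*len(t[1])); [print(r) for r in res[:6]]
im,p=snap('wrist','w11')
```

```text
[0.50891744 0.39479551 0.25420113] [ 0.581  0.277  1.411 -0.002  1.458  0.579] [[-0.002, 1.0, 0.002], [-0.004, 0.002, -1.0], [-1.0, -0.002, 0.004]]
(np.float64(1.6253901002905025e-09), [1, 2, 4, 8, 3, 9], array([0.3181, 0.3691, 0.5534, 0.2934, 0.0616, 0.0512]))
(np.float64(1.2470096066863334e-09), [1, 2, 4, 8, 0, 3, 9], array([ 0.3181,  0.3691,  0.5534,  0.2934, -0.    ,  0.0616,  0.0512]))
(np.float64(1.5907068995346663e-09), [1, 2, 4, 8, 3, 5, 9], array([0.3181, 0.3691, 0.5534, 0.2934, 0.0616, 0.    , 0.0512]))
(np.float64(1.5916646334268592e-09), [1, 2, 4, 8, 3, 7, 9], array([0.3181, 0.3691, 0.5534, 0.2934, 0.0616, 0.    , 0.0512]))
(np.float64(1.6090128118761982e-09), [1, 2, 4, 8, 3, 6, 9], array([0.3181, 0.3691, 0.5534, 0.2934, 0.0616, 0.    , 0.0512]))
(np.float64(1.6229109167653633e-09), [1, 2, 4, 8, 3, 9, 11], array([0.3181, 0.3691, 0.5534, 0.2934, 0.0616, 0.0512, 0.    ]))
```

```bash
cat > ik.py <<'E'
from kin2 import *
K=np.array([0,.3181,.3691,.0616,.5534,0,0,0,.2934]); T=None
LO=np.array([-2.96,-.89,.02,-1.34,0,-2.66]); HI=np.array([2.96,2.26,2.5,4.48,2.73,2.66])
def FK(q):
    A,r6=rows(q); r1=R.from_euler('z',q[0]).as_matrix(); return A@K+.0512*r1[:,1], r6@M
L=pickle.load(open('log.pkl','rb'))
_,r6=rows(np.array(Q0)); M=r6.T@R.from_rotvec(O0).as_matrix()
def ik(pos,rot,seeds=30,q0=None):
    out=[]; rng=np.random.default_rng(0); Rm=rot.as_matrix()
    def f(q): p,r=FK(q); return np.r_[(p-pos)*5,(r-Rm).ravel()]
    for i in range(seeds):
        s=q0 if (q0 is not None and i==0) else rng.uniform(LO+.1,HI-.1)
        s=np.clip(s,LO+.01,HI-.01); o=least_squares(f,s,bounds=(LO,HI),max_nfev=60)
        if o.cost<1e-8 and not any(np.abs(o.x-v).max()<.05 for v in out): out.append(o.x)
    return out
def hold(g,yaw,phi,up_sign):
    """tool whose grasp point is g, pointing horizontally along yaw and down by phi (deg); jaw y = up_sign * upper normal"""
    y=np.radians(yaw); f=np.radians(phi); h=np.array([np.cos(y),np.sin(y),0]); x=np.cos(f)*h-np.sin(f)*up; n=np.sin(f)*h+np.cos(f)*up
    return np.array(g)-.065*x, frame(x,up_sign*n)
E
python3 - <<'E'
from ik import *
for phi in (30,40,50):
  for s in (1,-1): print('pick',phi,s,[v.round(2).tolist() for v in ik(*hold([.51,.197,.0725],90,phi,s),20)])
for phi in (15,22,30):
  for s in (1,-1): print('place',phi,s,[v.round(2).tolist() for v in ik(*hold([.512,-.06,.08],96.6,phi,s),20)])
E
```

```text
pick 30 1 [[-0.32, 0.39, 1.89, 0.98, 1.45, -2.33]]
pick 30 -1 [[-0.32, 0.39, 1.89, 0.98, 1.45, 0.81]]
pick 40 1 [[-0.25, 0.27, 1.92, 0.86, 1.35, -2.2]]
pick 40 -1 [[-0.25, 0.27, 1.92, 0.86, 1.35, 0.94]]
pick 50 1 [[-0.17, 0.17, 1.93, 0.73, 1.27, -2.05]]
pick 50 -1 [[-0.17, 0.17, 1.93, 0.73, 1.27, 1.1]]
place 15 1 [[-0.71, 0.86, 1.36, 0.8, 1.99, -2.51]]
place 15 -1 [[-0.71, 0.86, 1.36, 0.8, 1.99, 0.63]]
place 22 1 [[-0.69, 0.77, 1.42, 0.75, 1.91, -2.5]]
place 22 -1 [[-0.69, 0.77, 1.42, 0.75, 1.91, 0.64]]
place 30 1 [[-0.67, 0.66, 1.48, 0.68, 1.82, -2.48]]
place 30 -1 [[-0.67, 0.66, 1.48, 0.68, 1.82, 0.66]]
```

Run:
```python
from ik import *
for phi in (18,25,32):
  for s in (1,-1):
    for yaw in (-90,-75): print('pick+y',phi,s,yaw,[v.round(2).tolist() for v in ik(*hold([.51,.404,.0725],yaw,phi,s),16)], [v.round(2).tolist() for v in ik(*hold([.51,.404,.125],yaw,phi,s),16)])
for phi in (18,25):
  for s in (1,-1): print('pick-x',phi,s,[v.round(2).tolist() for v in ik(*hold([.38,.305,.0725],0,phi,s),16)], 'place-x',[v.round(2).tolist() for v in ik(*hold([.435,-.015,.08],6.6,phi,s),16)])
```

```text
pick+y 18 1 -90 [[0.91, 1.5, 0.25, -0.92, 2.32, 2.17]] [[0.91, 1.4, 0.32, -0.94, 2.34, 2.14]]
pick+y 18 1 -75 [[0.99, 1.24, 0.69, -0.95, 2.07, 2.22]] [[0.99, 1.16, 0.73, -0.97, 2.1, 2.18]]
pick+y 18 -1 -90 [[0.91, 1.5, 0.25, -0.92, 2.32, -0.97]] [[0.91, 1.4, 0.32, -0.94, 2.34, -1.0]]
pick+y 18 -1 -75 [[0.99, 1.24, 0.69, -0.95, 2.07, -0.92]] [[0.99, 1.16, 0.73, -0.97, 2.1, -0.97]]
pick+y 25 1 -90 [[0.9, 1.35, 0.44, -0.78, 2.22, 2.27]] [[0.9, 1.27, 0.47, -0.81, 2.26, 2.23]]
pick+y 25 1 -75 [[0.97, 1.14, 0.79, -0.85, 1.99, 2.25]] [[0.97, 1.06, 0.81, -0.87, 2.03, 2.2]]
pick+y 25 -1 -90 [[0.9, 1.35, 0.44, -0.78, 2.22, -0.87]] [[0.9, 1.27, 0.47, -0.81, 2.26, -0.91]]
pick+y 25 -1 -75 [[0.97, 1.14, 0.79, -0.85, 1.99, -0.89]] [[0.97, 1.06, 0.81, -0.87, 2.03, -0.94]]
pick+y 32 1 -90 [[0.89, 1.21, 0.59, -0.68, 2.12, 2.34]] [[0.89, 1.15, 0.6, -0.7, 2.16, 2.29]]
pick+y 32 1 -75 [[0.95, 1.04, 0.88, -0.76, 1.91, 2.26]] [[0.95, 0.97, 0.88, -0.78, 1.95, 2.22]]
pick+y 32 -1 -90 [[0.89, 1.21, 0.59, -0.68, 2.12, -0.8]] [[0.89, 1.15, 0.6, -0.7, 2.16, -0.85]]
pick+y 32 -1 -75 [[0.95, 1.04, 0.88, -0.76, 1.91, -0.88]] [[0.95, 0.97, 0.88, -0.78, 1.95, -0.92]]
pick-x 18 1 [] place-x []
pick-x 18 -1 [] place-x []
pick-x 25 1 [] place-x []
pick-x 25 -1 [] place-x []
```

>>> step_arm:
  commands:
    - {"xyz": [0, 0, 60], "turn": [0, 0, 0], "grip": 93}
    - {"xyz": [0, 0, 120], "turn": [0, 0, 0], "grip": 93}
    - {"xyz": [0, 0, 169], "turn": [0, 0, 0], "grip": 93}
    - {"xyz": [0, 0, 169], "turn": [0, 0, 0], "grip": 93}
    - {"xyz": [50, 0, 169], "turn": [0, 0, 0], "grip": 93}
    - {"xyz": [80, 0, 169], "turn": [0, 0, 0], "grip": 93}
    - {"xyz": [95, 0, 169], "turn": [0, 0, 0], "grip": 93}
    - {"xyz": [100, 0, 169], "turn": [0, 0, 0], "grip": 93}
    - {"xyz": [101, 0, 169], "turn": [0, 0, 0], "grip": 93}
    - {"xyz": [101, 0, 169], "turn": [0, 0, 0], "grip": 93}

```text
t: 39.8
tool_pos: [0.5107, 0.2259, 0.1567]
orientation: [1.209, 1.207, -1.208]
force: [-0.1, -0.1, 0.5]
opening: 0.0927
```

Run:
```python
from ik import *
s=tool()[2]; print(s['tool_pos'],s['force'],s['opening'],tool()[1].as_matrix().round(3).tolist())
```

```text
[0.51070587 0.22585808 0.15673535] [-0.10580578 -0.07042619  0.51893447] 0.09265442693202253 [[0.002, 1.0, 0.001], [-0.001, 0.001, -1.0], [-1.0, 0.002, 0.001]]
```

>>> step_arm:
  commands:
    - {"xyz": [0.7, 0, -5], "turn": [0, 0, 0], "grip": 93}
    - {"xyz": [0.7, 0, -10], "turn": [0, 0, 0], "grip": 93}
    - {"xyz": [0.7, 0, -15], "turn": [0, 0, 0], "grip": 93}
    - {"xyz": [0.7, 0, -20], "turn": [0, 0, 0], "grip": 93}
    - {"xyz": [0.7, 0, -25], "turn": [0, 0, 0], "grip": 93}
    - {"xyz": [0.7, 0, -30], "turn": [0, 0, 0], "grip": 93}
    - {"xyz": [0.7, 0, -35], "turn": [0, 0, 0], "grip": 93}
    - {"xyz": [0.7, 0, -40], "turn": [0, 0, 0], "grip": 93}
    - {"xyz": [0.7, 0, -45], "turn": [0, 0, 0], "grip": 93}
    - {"xyz": [0.7, 0, -49], "turn": [0, 0, 0], "grip": 93}
    - {"xyz": [0.7, 0, -49], "turn": [0, 0, 0], "grip": 93}
    - {"xyz": [0.7, 0, -49], "turn": [0, 0, 0], "grip": 93}

```text
t: 41.3
tool_pos: [0.5098, 0.2748, 0.1545]
orientation: [1.208, 1.208, -1.209]
force: [-0.6, 0.1, 0.7]
opening: 0.0929
```

>>> step_arm:
  commands:
    - {"xyz": [0, 0, 4], "turn": [0, 0, 0], "grip": 93}
    - {"xyz": [-50, 0, 4], "turn": [0, 0, 0], "grip": 93}
    - {"xyz": [-100, 0, 4], "turn": [0, 0, 0], "grip": 93}
    - {"xyz": [-150, 0, 4], "turn": [0, 0, 0], "grip": 93}
    - {"xyz": [-170, 0, 64], "turn": [0, 0, 0], "grip": 93}
    - {"xyz": [-170, 0, 124], "turn": [0, 0, 0], "grip": 93}
    - {"xyz": [-170, 0, 184], "turn": [0, 0, 0], "grip": 93}
    - {"xyz": [-170, 0, 184], "turn": [0, 0, 0], "grip": 93}
    - {"xyz": [-170, 0, 184], "turn": [0, 0, 0], "grip": 93}

```text
t: 42.42
tool_pos: [0.5099, 0.0908, 0.3249]
orientation: [1.209, 1.208, -1.21]
force: [0.2, 0.9, 0.5]
opening: 0.0929
```

Run:
```python
from meas import *
im,p=snap('top','t12'); im=im[:,:,::-1]; g=cv2.cvtColor(im,cv2.COLOR_BGR2HSV).astype(int); S,V,H=g[...,1],g[...,2],g[...,0]
m=roi((S<70),25,140,140,270); print('cover',rect(p,m,.075,1000,1e5))
m=roi((H>10)&(H<30)&(S>80)&(V>190),70,140,150,260); print('riser?',rect(p,m,.07,300,1e5)); print(tool()[0])
```

```text
cover [(508.9, 308.7, 296.7, 219.5, 0.1, array([ 91., 193.]))]
riser? [(509.5, 255.2, 210.3, 58.9, 3.4, array([112., 208.]))]
[0.50986284 0.09149817 0.32484396]
```

Run:
```python
from meas import *
im,p=load('t12'); g=cv2.cvtColor(im,cv2.COLOR_BGR2HSV).astype(int); S,V,H=g[...,1],g[...,2],g[...,0]
m=roi((S<70),25,126,155,255); m=cv2.morphologyEx(m.astype(np.uint8),cv2.MORPH_OPEN,np.ones((5,5))); print('cover',rect(p,m,.075,500,1e5))
m=roi((S<60)&(V>120),25,126,155,255); print('coverV',rect(p,m,.075,500,1e5))
cv2.imwrite('pics/m12.png',cv2.resize(im[130:280,20:220],None,fx=3,fy=3,interpolation=cv2.INTER_CUBIC))
```

```text
cover [(507.5, 350.6, 227.4, 135.0, 0.5, array([ 74., 206.]))]
coverV [(507.7, 364.6, 228.1, 20.7, 5.0, array([ 67., 205.])), (505.8, 402.8, 228.8, 44.7, 5.3, array([ 53., 206.]))]
```

View pics/m12.png

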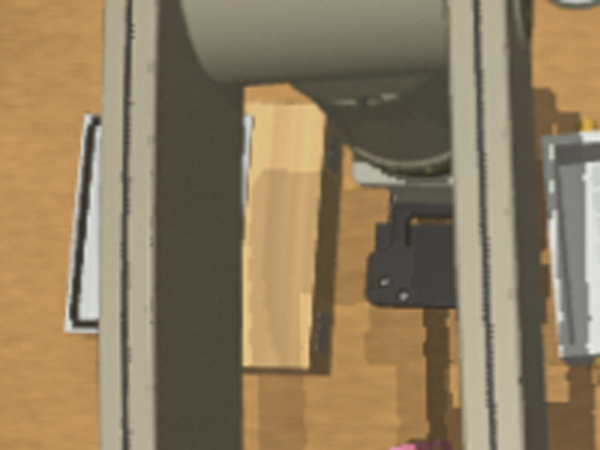

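```bash
cat > cov.py <<'E'
from ik import *
PH=25; YW=-78
def off(pose,dy=0,dz=0,dx=0): return pose[0]+np.array([dx,dy,dz]),pose[1]
CX=.509
pickp=hold([CX,.4115,.0769],YW,PH,1)
b=pickp[1].as_matrix()[:,0]; hb=np.array([b[0],b[1],0])/np.hypot(b[0],b[1])
app=(pickp[0]-.040*hb,pickp[1]); high=off(app,dz=.2)
flush=off(pickp,-.0145,.060)
cur=(np.array([.510,.091,.3253]),frame(-up,np.array([1.,0,0])))
def trace(poses,q):
    for nm,P in poses:
        s=ik(*P,seeds=1,q0=q) or ik(*P,seeds=25); 
        if not s: print(nm,P[0].round(3),'NO IK'); continue
        q=min(s,key=lambda v:np.abs(v-q).max()); print(nm,P[0].round(3),q.round(2))
    return q
E
python3 - <<'E'
from cov import *
im,p=load('t12'); print(onz(p,np.array([[85,115],[65,332]])/3+[20,130],.075).round(4))
q=tool()[2]['q']; print(q.round(2), tool()[0])
mid=(np.array([.45,.35,.40]),pickp[1])
q=trace([('cur',cur),('mid',mid),('high',high),('app',app),('pick',pickp),('flush',flush),('lift',off(flush,-.1,.15))],q)
pr(cur,mid,high,app,pickp,flush)
E
```

```text
[[0.5887 0.4162 0.075 ]
 [0.4221 0.4159 0.075 ]]
[ 0.08 -0.1   1.68 -0.    1.56  0.08] [0.50986284 0.09149817 0.32484396]
cur [0.51  0.091 0.325] [ 0.08 -0.1   1.68  0.    1.56  0.08]
mid [0.45 0.35 0.4 ] [ 0.93  0.51  1.16 -0.96  2.15  2.02]
high [0.488 0.508 0.304] [ 1.    1.09  0.48 -0.99  2.27  1.97]
app [0.488 0.508 0.104] [ 1.    1.3   0.5  -0.85  2.13  2.2 ]
pick [0.497 0.469 0.104] [ 0.97  1.19  0.69 -0.84  2.05  2.24]
flush [0.497 0.455 0.164] [ 0.96  1.06  0.78 -0.86  2.07  2.21]
lift [0.497 0.355 0.314] [ 0.88  0.66  1.12 -0.93  2.06  2.09]
[-74.7, -60.0, -259.0] [1.2032, -0.7665, 0.9466] [0.45 0.35 0.4 ]
[-92.6, -148.7, -70.5] [0.0, 0.0, 0.0] [0.488 0.508 0.304]
[84.5, -181.3, -0.0] [0.0, 0.0, 0.0] [0.488 0.508 0.104]
[36.3, 16.9, -0.0] [0.0, 0.0, 0.0] [0.497 0.469 0.104]
[-12.5, 60.4, 3.0] [0.0, 0.0, 0.0] [0.497 0.455 0.164]
```

>>> step_arm:
  commands:
    - {"xyz": [-30, 0, 0], "turn": [0.12, -0.077, 0.095], "grip": 26}
    - {"xyz": [-50, 0, -30], "turn": [0.24, -0.153, 0.19], "grip": 26}
    - {"xyz": [-60, -10, -60], "turn": [0.36, -0.23, 0.284], "grip": 26}
    - {"xyz": [-75, -20, -95], "turn": [0.48, -0.307, 0.379], "grip": 26}
    - {"xyz": [-75, -30, -130], "turn": [0.6, -0.383, 0.473], "grip": 26}
    - {"xyz": [-75, -35, -160], "turn": [0.72, -0.46, 0.568], "grip": 26}
    - {"xyz": [-75, -40, -190], "turn": [0.84, -0.537, 0.663], "grip": 26}
    - {"xyz": [-75, -50, -220], "turn": [0.96, -0.613, 0.757], "grip": 26}
    - {"xyz": [-74.7, -60, -259], "turn": [1.08, -0.69, 0.852], "grip": 26}
    - {"xyz": [-74.7, -60, -259], "turn": [1.2032, -0.7665, 0.9466], "grip": 26}
    - {"xyz": [-74.7, -60, -259], "turn": [1.2032, -0.7665, 0.9466], "grip": 26}
    - {"xyz": [-74.7, -60, -259], "turn": [1.2032, -0.7665, 0.9466], "grip": 26}

```text
t: 43.98
tool_pos: [0.4496, 0.3506, 0.3992]
orientation: [1.571, -0.779, -1.373]
force: [-0.8, -0.3, 0.9]
opening: 0.026
```

>>> step_arm:
  commands:
    - {"xyz": [-30, -50, -23], "turn": [0, 0, 0], "grip": 26}
    - {"xyz": [-60, -100, -47], "turn": [0, 0, 0], "grip": 26}
    - {"xyz": [-92.6, -148.7, -70.5], "turn": [0, 0, 0], "grip": 26}
    - {"xyz": [-92.6, -148.7, -70.5], "turn": [0, 0, 0], "grip": 26}
    - {"xyz": [-92.6, -148.7, -70.5], "turn": [0, 0, 0], "grip": 26}

```text
t: 44.6
tool_pos: [0.4883, 0.5084, 0.3028]
orientation: [1.57, -0.782, -1.373]
force: [-0.0, -0.6, -0.4]
opening: 0.0263
```

Run:
```python
from cov import *
from meas import *
print(tool()[0],high[0],(tool()[1].inv()*high[1]).magnitude(),tool()[2]['opening'],tool()[2]['q'].round(2))
im,p=snap('top','t13'); im=im[:,:,::-1]; g=cv2.cvtColor(im,cv2.COLOR_BGR2HSV).astype(int); S,V=g[...,1],g[...,2]
for c1 in (100,126):
  m=roi((S<70),25,c1,150,260); m=cv2.morphologyEx(m.astype(np.uint8),cv2.MORPH_OPEN,np.ones((3,3))); print('cover',rect(p,m,.075,500,1e5))
w,pw=snap('wrist','w13'); w=w[:,:,::-1]
cv2.imwrite('pics/m13.png',np.hstack([cv2.resize(im[130:290,20:180],(400,400)),cv2.resize(w,(400,400))]))
```

```text
[0.48828465 0.50842254 0.30276404] [0.48843545 0.50824859 0.30437019] 0.0028208786330500284 0.02628309000740784 [ 1.    1.09  0.48 -0.99  2.27  1.97]
cover [(506.3, 351.4, 167.5, 135.4, 0.5, array([ 72., 204.]))]
cover [(506.5, 351.3, 167.6, 135.7, 0.3, array([ 73., 203.]))]
```

>>> step_arm:
  commands:
    - {"xyz": [20, -45, 2.4], "turn": [0, 0, 0], "grip": 26}
    - {"xyz": [42, -90, 2.4], "turn": [0, 0, 0], "grip": 26}
    - {"xyz": [63, -135, 2.4], "turn": [0, 0, 0], "grip": 26}
    - {"xyz": [84, -181.5, 2.4], "turn": [0, 0, 0], "grip": 26}
    - {"xyz": [84, -181.5, 2.4], "turn": [0, 0, 0], "grip": 26}
    - {"xyz": [84, -181.5, 2.4], "turn": [0, 0, 0], "grip": 26}

```text
t: 45.45
tool_pos: [0.4867, 0.5083, 0.1075]
orientation: [1.575, -0.785, -1.373]
force: [0.1, 1.0, 1.4]
opening: 0.0259
```

Run:
```python
from cov import *
print(tool()[0],app[0],tool()[2]['opening'],tool()[2]['force'])
w,pw=snap('wrist','w14'); cv2.imwrite('pics/w14b.png',w[:,:,::-1]) if 0 else None
print(proj(pw,[[.4225,.418,.075],[.5905,.418,.075],[.5065,.418,.075],[.4225,.284,.075],[.5905,.284,.075]]).round(0).tolist())
```

```text
[0.4866775  0.50831013 0.10748591] [0.48843545 0.50824859 0.10437019] 0.02587222305833735 [0.08894377 1.02397673 1.37878647]
[[259.0, 362.0], [285.0, 83.0], [272.0, 229.0], [315.0, 295.0], [332.0, 122.0]]
```

View pics/w14.png

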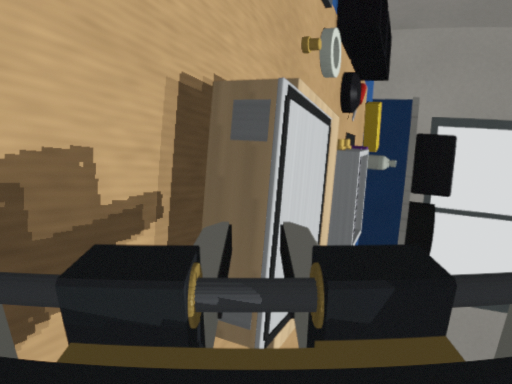

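>>> step_arm:
  commands:
    - {"xyz": [0, 0, 0], "turn": [0, 0, 0], "grip": 26}
    - {"xyz": [9, 4, 0], "turn": [0, 0, 0], "grip": 26}
    - {"xyz": [18, 8.4, 0], "turn": [0, 0, 0], "grip": 26}
    - {"xyz": [27, 12.6, 0], "turn": [0, 0, 0], "grip": 26}
    - {"xyz": [36.3, 16.9, 0], "turn": [0, 0, 0], "grip": 26}
    - {"xyz": [36.3, 16.9, 0], "turn": [0, 0, 0], "grip": 26}
    - {"xyz": [36.3, 16.9, 0], "turn": [0, 0, 0], "grip": 26}

```text
t: 46.38
tool_pos: [0.4943, 0.4692, 0.1046]
orientation: [1.573, -0.784, -1.373]
force: [-0.0, -0.3, 0.0]
opening: 0.0259
```

Run:
```python
from cov import *
print(tool()[0],pickp[0],tool()[2]['force'])
w,pw=snap('wrist','w15')
```

```text
[0.49434073 0.4691576  0.10457451] [0.49675192 0.46912268 0.10437019] [-0.03289863 -0.34272729  0.03368338]
```

>>> step_arm:
  commands:
    - {"xyz": [-1, 5, 0.2], "turn": [0, 0, 0], "grip": 26}
    - {"xyz": [-2, 11, 0.5], "turn": [0, 0, 0], "grip": 26}
    - {"xyz": [-3.5, 17, 0.8], "turn": [0, 0, 0], "grip": 26}
    - {"xyz": [-5, 24, 1.2], "turn": [0, 0, 0], "grip": 26}
    - {"xyz": [-6.3, 31, 1.5], "turn": [0, 0, 0], "grip": 26}
    - {"xyz": [-8, 39, 1.9], "turn": [0, 0, 0], "grip": 26}
    - {"xyz": [-9.5, 47, 2.3], "turn": [0, 0, 0], "grip": 26}
    - {"xyz": [-11, 54, 2.7], "turn": [0, 0, 0], "grip": 26}
    - {"xyz": [-12.5, 60.4, 3], "turn": [0, 0, 0], "grip": 26}
    - {"xyz": [-12.5, 60.4, 3], "turn": [0, 0, 0], "grip": 26}
    - {"xyz": [-12.5, 60.4, 3], "turn": [0, 0, 0], "grip": 26}

```text
t: 47.8
tool_pos: [0.4941, 0.4542, 0.1631]
orientation: [1.57, -0.784, -1.373]
force: [0.7, 1.1, -0.7]
opening: 0.0266
```

Run:
```python
from cov import *
from meas import *
s=tool()[2]; print(s['tool_pos'],s['force'],s['wrist_torque'])
im,p=snap('top','t16'); im=im[:,:,::-1]; g=cv2.cvtColor(im,cv2.COLOR_BGR2HSV).astype(int); S,V=g[...,1],g[...,2]
m=roi((S<70),25,126,150,260); m=cv2.morphologyEx(m.astype(np.uint8),cv2.MORPH_OPEN,np.ones((3,3)))
for z in(.075,.10,.126): print(z,rect(p,m,z,300,1e5))
snap('wrist','w16')
# column of white->dark along plate edge in wrist view
for f in('w15','w16'):
    w,_=load(f); h=cv2.cvtColor(w,cv2.COLOR_BGR2HSV)
    for r in (110,150,190,220): print(f,r,[ (int(c),int(h[r,c,1]),int(h[r,c,2])) for c in range(200,340,10)])
```

```text
[0.49407354 0.45417248 0.16313332] [ 0.67237839  1.10795586 -0.66831204] [ 0.63661167  0.04596769 -0.01890678]
0.075 [(514.2, 372.9, 189.7, 179.5, -89.9, array([ 67., 200.]))]
0.1 [(509.6, 362.9, 185.0, 175.0, -89.9, array([ 67., 200.]))]
0.126 [(504.8, 352.5, 180.0, 170.3, -89.9, array([ 67., 200.]))]
w15 110 [(200, 88, 110), (210, 6, 81), (220, 6, 80), (230, 9, 83), (240, 9, 82), (250, 3, 99), (260, 8, 101), (270, 5, 197), (280, 5, 202), (290, 7, 192), (300, 13, 39), (310, 6, 134), (320, 77, 206), (330, 105, 182)]
w15 150 [(200, 92, 108), (210, 90, 108), (220, 96, 104), (230, 96, 109), (240, 91, 112), (250, 9, 117), (260, 13, 38), (270, 5, 198), (280, 6, 199), (290, 6, 197), (300, 5, 197), (310, 5, 199), (320, 26, 39), (330, 81, 196)]
w15 190 [(200, 92, 108), (210, 91, 109), (220, 91, 104), (230, 95, 107), (240, 93, 113), (250, 5, 195), (260, 9, 87), (270, 6, 199), (280, 5, 195), (290, 5, 198), (300, 6, 200), (310, 5, 197), (320, 76, 201), (330, 10, 107)]
w15 220 [(200, 90, 110), (210, 90, 111), (220, 92, 105), (230, 94, 103), (240, 33, 101), (250, 6, 120), (260, 7, 193), (270, 7, 
[... 303 characters left out ...]
, 76, 47), (330, 105, 180)]
w16 150 [(200, 94, 92), (210, 95, 97), (220, 97, 97), (230, 93, 96), (240, 6, 134), (250, 4, 178), (260, 77, 206), (270, 50, 148), (280, 5, 104), (290, 8, 102), (300, 11, 97), (310, 8, 90), (320, 7, 142), (330, 8, 195)]
w16 190 [(200, 91, 98), (210, 92, 94), (220, 96, 96), (230, 92, 100), (240, 7, 155), (250, 73, 129), (260, 75, 207), (270, 5, 105), (280, 10, 104), (290, 7, 105), (300, 7, 104), (310, 10, 107), (320, 11, 112), (330, 74, 187)]
w16 220 [(200, 92, 100), (210, 93, 93), (220, 95, 91), (230, 96, 101), (240, 7, 188), (250, 78, 199), (260, 75, 211), (270, 10, 105), (280, 7, 103), (290, 10, 100), (300, 8, 101), (310, 5, 145), (320, 7, 105), (330, 107, 179)]
```

>>> step_arm:
  commands:
    - {"xyz": [0, 0, 0], "turn": [0, 0, 0], "grip": 16}
    - {"xyz": [0, 0, 0], "turn": [0, 0, 0], "grip": 10}
    - {"xyz": [0, 0, 0], "turn": [0, 0, 0], "grip": 3}
    - {"xyz": [0, 0, 0], "turn": [0, 0, 0], "grip": 3}
    - {"xyz": [0, 0, 0], "turn": [0, 0, 0], "grip": 3}
    - {"xyz": [0, 0, 0], "turn": [0, 0, 0], "grip": 3}
  force: 45

```text
t: 48.65
tool_pos: [0.4942, 0.4541, 0.1632]
orientation: [1.57, -0.785, -1.373]
force: [-0.4, 0.3, -2.4]
opening: 0.0046
```

```bash
cat >> cov.py <<'E'
F=(flush[0]+flush[1].apply([-.0005,-.0002,.0024]),flush[1])
lift=off(F,-.11,.20)
mid=(np.array([.48,.18,.42]),frame(-up,np.array([np.cos(np.radians(-86)),np.sin(np.radians(-86)),0])))
def place(g,phi,yaw=85): return hold(g,yaw,phi,-1)
pre=place([.512,-.085,.24],20)
E
python3 - <<'E'
from cov import *
print(delta(*F))
q=trace([('F',F),('lift',lift),('mid',mid),('pre',pre),('low',place([.512,-.06,.085],20)),('low15',place([.512,-.06,.078],16))],tool()[2]['q'])
pr(F,lift,mid,pre)
E
```

```text
(array([-1. ,  0.8, -0.2]), array([ 0.0003, -0.0003, -0.002 ]))
F [0.494 0.455 0.164] [ 0.96  1.06  0.79 -0.86  2.07  2.21]
lift [0.494 0.345 0.364] [ 0.87  0.59  1.12 -0.96  2.09  2.03]
mid [0.48 0.18 0.42] [ 0.26 -0.12  1.53 -0.    1.73  1.76]
pre [ 0.507 -0.146  0.262] [-0.8   0.45  1.55  0.9   2.    0.86]
low [ 0.507 -0.121  0.107] [-0.77  0.68  1.58  0.85  1.82  0.67]
low15 [ 0.507 -0.122  0.096] [-0.78  0.75  1.54  0.88  1.85  0.65]
[13.0, 226.7, 22.9] [0.0, 0.0, 0.0] [0.494 0.345 0.364]
[119.8, 117.2, 48.2] [0.1243, -0.0792, -1.1325] [0.48 0.18 0.42]
[157.8, 326.9, -3.9] [0.137, 0.0959, -1.2191] [ 0.507 -0.146  0.262]
```

>>> step_arm:
  commands:
    - {"xyz": [-8, 15, 0], "turn": [0, 0, 0], "grip": 3}
    - {"xyz": [-14, 35, 1], "turn": [0, 0, 0], "grip": 3}
    - {"xyz": [-18, 65, 3], "turn": [0, 0, 0], "grip": 3}
    - {"xyz": [-14, 105, 8], "turn": [0, 0, 0], "grip": 3}
    - {"xyz": [-5, 145, 13], "turn": [0, 0, 0], "grip": 3}
    - {"xyz": [4, 185, 18], "turn": [0, 0, 0], "grip": 3}
    - {"xyz": [13, 226.7, 22.9], "turn": [0, 0, 0], "grip": 3}
    - {"xyz": [13, 226.7, 22.9], "turn": [0, 0, 0], "grip": 3}
    - {"xyz": [13, 226.7, 22.9], "turn": [0, 0, 0], "grip": 3}
  force: 58

```text
t: 49.78
tool_pos: [0.4939, 0.3446, 0.3639]
orientation: [1.572, -0.784, -1.373]
force: [-0.0, 0.3, -2.0]
opening: 0.0049
```

>>> step_arm:
  commands:
    - {"xyz": [13, 13, 5], "turn": [0.014, -0.009, -0.126], "grip": 3}
    - {"xyz": [27, 26, 11], "turn": [0.028, -0.018, -0.252], "grip": 3}
    - {"xyz": [40, 39, 16], "turn": [0.041, -0.026, -0.377], "grip": 3}
    - {"xyz": [53, 52, 21], "turn": [0.055, -0.035, -0.503], "grip": 3}
    - {"xyz": [67, 65, 27], "turn": [0.069, -0.044, -0.629], "grip": 3}
    - {"xyz": [80, 78, 32], "turn": [0.083, -0.053, -0.755], "grip": 3}
    - {"xyz": [93, 91, 37], "turn": [0.097, -0.062, -0.881], "grip": 3}
    - {"xyz": [106, 104, 43], "turn": [0.11, -0.07, -1.007], "grip": 3}
    - {"xyz": [119.8, 117.2, 48.2], "turn": [0.1243, -0.0792, -1.1325], "grip": 3}
    - {"xyz": [119.8, 117.2, 48.2], "turn": [0.1243, -0.0792, -1.1325], "grip": 3}
    - {"xyz": [119.8, 117.2, 48.2], "turn": [0.1243, -0.0792, -1.1325], "grip": 3}

```text
t: 51.15
tool_pos: [0.4798, 0.1803, 0.4181]
orientation: [2.181, 0.072, -2.186]
force: [-0.0, -0.2, -1.8]
opening: 0.0046
```

>>> step_arm:
  commands:
    - {"xyz": [0, 33, 0], "turn": [0.014, 0.01, -0.122], "grip": 3}
    - {"xyz": [0, 66, -1], "turn": [0.027, 0.019, -0.244], "grip": 3}
    - {"xyz": [10, 99, -1], "turn": [0.041, 0.029, -0.366], "grip": 3}
    - {"xyz": [25, 132, -2], "turn": [0.055, 0.038, -0.488], "grip": 3}
    - {"xyz": [40, 165, -2], "turn": [0.069, 0.048, -0.61], "grip": 3}
    - {"xyz": [55, 198, -2], "turn": [0.082, 0.058, -0.732], "grip": 3}
    - {"xyz": [75, 231, -3], "turn": [0.096, 0.067, -0.854], "grip": 3}
    - {"xyz": [95, 264, -3], "turn": [0.11, 0.077, -0.976], "grip": 3}
    - {"xyz": [120, 297, -4], "turn": [0.123, 0.086, -1.098], "grip": 3}
    - {"xyz": [157.8, 326.9, -3.9], "turn": [0.137, 0.0959, -1.2191], "grip": 3}
    - {"xyz": [157.8, 326.9, -3.9], "turn": [0.137, 0.0959, -1.2191], "grip": 3}
    - {"xyz": [157.8, 326.9, -3.9], "turn": [0.137, 0.0959, -1.2191], "grip": 3}

```text
t: 52.65
tool_pos: [0.5073, -0.1449, 0.262]
orientation: [-1.488, -0.948, 1.404]
force: [-0.4, 0.0, -0.7]
opening: 0.0045
```

Run:
```python
from cov import *
from meas import *
P,r,s=tool(); print(P,s['force'],s['opening'],(r.inv()*pre[1]).magnitude())
a,p=snap('top','t20'); b,q=snap('scene','s20')
cv2.imwrite('pics/m20.png',np.hstack([cv2.resize(a[110:290,120:360,::-1],(400,300)),cv2.resize(b[80:260,170:400,::-1],(400,313))[:300]]))
# predicted plate corners: near edge 3mm behind g, centred laterally
g=P+r.apply([.065,0,0]); x=r.as_matrix()[:,0]; n=-r.as_matrix()[:,1]; z=np.cross(x,n)
aa=np.radians(-11.6)
for sgn in (1,-1):
    v=np.cos(aa)*x+sgn*np.sin(aa)*z; l=np.cross(n,v); E0=g-.003*v
    C=np.array([E0+l*.084,E0-l*.084,E0+l*.084+v*.134,E0-l*.084+v*.134]); print(sgn,C.round(3).tolist(),'top',proj(p,C).round(0).tolist(),'scene',proj(q,C).round(0).tolist())
```

```text
[ 0.50729336 -0.14492937  0.26201061] [-0.43772479  0.02087682 -0.66037286] 0.004537617688012665 0.004411982545062272
1 [[0.429, -0.096, 0.247], [0.596, -0.078, 0.235], [0.413, 0.029, 0.201], [0.58, 0.047, 0.19]] top [[279.0, 234.0], [269.0, 146.0], [210.0, 244.0], [204.0, 160.0]] scene [[282.0, 102.0], [229.0, 134.0], [317.0, 141.0], [265.0, 176.0]]
-1 [[0.431, -0.064, 0.235], [0.592, -0.11, 0.246], [0.468, 0.056, 0.19], [0.629, 0.011, 0.201]] top [[261.0, 233.0], [286.0, 147.0], [197.0, 216.0], [223.0, 134.0]] scene [[289.0, 113.0], [223.0, 122.0], [306.0, 160.0], [238.0, 172.0]]
```

View pics/m20.png

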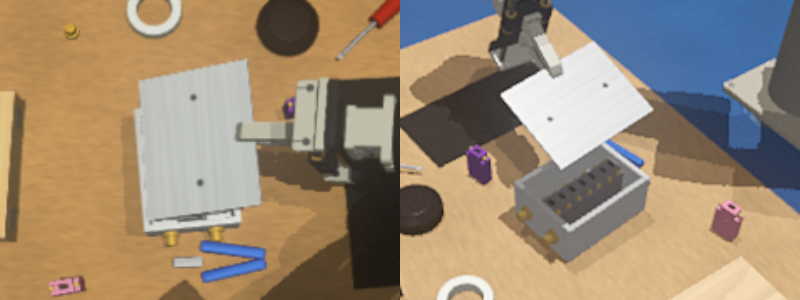

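```bash
cat > held.py <<'E'
from cov import *
from meas import *
def isect(p,uv,g,n): o,dv=ray(p,uv); return o+dv*(((g-o)@n)/(dv@n))[:,None]
E
python3 - <<'E'
from held import *
P,r,s=tool(); r=pre[1]
g=P+r.apply([.065,0,0]); x=r.as_matrix()[:,0]; n=-r.as_matrix()[:,1]; z=np.cross(n,x)
def rep(nm,p,uv,off):
    X=isect(p,uv,g+n*off,n)-g; a=X@x*1000; b=X@z*1000; Q=np.c_[a,b].astype(np.float32)
    (cx,cy),(w,h),an=cv2.minAreaRect(Q); print(nm,'centre fwd/left',round(cx,1),round(cy,1),'size',round(w,1),round(h,1),'ang',round(an,1)); return Q
a,p=load('t20'); b,q=load('s20')
print(rep('top',p,np.array([[137,80],[248,60],[262,205],[146,220]])/1.667+[120,110],.0025).round(0).tolist())
print(rep('scene',q,np.array([[103,95],[193,40],[252,107],[160,167]])/1.739+[170,80],.0025).round(0).tolist())
# subpixel: mask white plate in top, strip off gripper by opening
for nm,im,pp,rr in(('top',a,p,(195,290,140,250)),('scene',b,q,(220,325,95,185))):
    h=cv2.cvtColor(im,cv2.COLOR_BGR2HSV); m=roi((h[...,1]<22)&(h[...,2]>165),*rr); m=cv2.morphologyEx(m.astype(np.uint8),cv2.MORPH_OPEN,np.ones((5,5)))
    cs,_=cv2.findContours(m,cv2.RETR_EXTERNAL,cv2.CHAIN_APPROX_NONE); c=max(cs,key=cv2.contourArea); rep(nm+'mask',pp,cv2.convexHull(c).reshape(-1,2).astype(float),.0025)
E
```

```text
top centre fwd/left 65.9 12.5 size 136.5 168.1 ang 10.9
[[149.0, -57.0], [14.0, -81.0], [-17.0, 82.0], [116.0, 107.0]]
scene centre fwd/left 65.6 6.8 size 130.8 167.1 ang 11.1
[[21.0, -84.0], [-15.0, 76.0], [114.0, 101.0], [146.0, -63.0]]
topmask centre fwd/left 68.9 12.6 size 138.3 165.3 ang 11.2
scenemask centre fwd/left 67.6 6.1 size 136.4 168.3 ang 10.9
```

```bash
cat > reg.py <<'E'
from held import *
def plate_tool(cen,v,n,yaw,fwd,left):
    """tool pose (pos,rot) for plate centre cen, plate dir v (away from grip), normal n (=-tool y); plate dir is yawed by yaw deg toward tool z"""
    a=np.radians(yaw); w=np.cross(n,v); x=np.cos(a)*v-np.sin(a)*w; z=np.sin(a)*v+np.cos(a)*w
    r=R.from_matrix(np.c_[x,-n,z]); return cen-r.apply([.065+fwd/1000,0,left/1000]),r
nb=np.array([np.cos(np.radians(96.6)),np.sin(np.radians(96.6)),0])
XY=np.array([.50,-.30])
Vh=plate_tool(np.array([*XY,.0690+.0005]),-up,nb,11,66,10)
Vhov=off(Vh,dz=.06); W=(np.array([.50,-.26,.42]),Vh[1])
Vr=plate_tool(np.array([*XY,.0690]),-up,nb,0,77,0)
Vup=off(Vr,dz=.20)
E
python3 - <<'E'
from reg import *
q=trace([('pre',pre),('W',W),('hov',Vhov),('Vh',Vh),('Vr',Vr),('Vup',Vup),('place',hold([.512,-.06,.09],96.6,20,-1)),('place',hold([.512,-.09,.25],96.6,20,-1))],tool()[2]['q'])
pr(pre,W,Vhov,Vh,Vr,Vup); print(delta(*pre))
E
```

```text
pre [ 0.507 -0.146  0.262] [-0.8   0.45  1.55  0.9   2.    0.86]
W [ 0.5  -0.26  0.42] [-0.64 -0.11  1.53  0.13  1.58  0.83]
hov [ 0.485 -0.302  0.26 ] [-0.72 -0.04  1.75  0.15  1.3   0.71]
Vh [ 0.485 -0.302  0.2  ] [-0.72  0.02  1.81  0.15  1.19  0.69]
Vr [ 0.5   -0.3    0.211] [-0.63  0.15  1.64 -0.    1.35  0.83]
Vup [ 0.5   -0.3    0.411] [-0.63  0.07  1.36 -0.    1.71  0.83]
place [ 0.519 -0.121  0.112] [-0.7   0.78  1.41  0.77  1.94  0.65]
place [ 0.519 -0.151  0.272] [-0.73  0.57  1.37  0.83  2.13  0.82]
[-161.4, -109.2, -3.3] [-0.2923, 0.0435, 1.194] [ 0.5  -0.26  0.42]
[153.3, 39.7, 49.9] [0.0, 0.0, 0.0] [ 0.485 -0.302  0.26 ]
[58.9, 0.0, 11.4] [0.0, 0.0, 0.0] [ 0.485 -0.302  0.2  ]
[-7.9, 0.0, -17.0] [-0.0, -0.192, 0.0] [ 0.5   -0.3    0.211]
[-200.0, 0.0, -0.0] [0.0, 0.0, 0.0] [ 0.5   -0.3    0.411]
(array([0.3, 2.8, 1. ]), array([ 0.0054,  0.0017, -0.0065]))
```

>>> step_arm:
  commands:
    - {"xyz": [-30, -20, 0], "turn": [-0.03, 0.005, 0.13], "grip": 3}
    - {"xyz": [-60, -40, -1], "turn": [-0.06, 0.01, 0.26], "grip": 3}
    - {"xyz": [-90, -60, -2], "turn": [-0.1, 0.014, 0.4], "grip": 3}
    - {"xyz": [-120, -80, -2], "turn": [-0.13, 0.019, 0.53], "grip": 3}
    - {"xyz": [-140, -95, -3], "turn": [-0.16, 0.024, 0.66], "grip": 3}
    - {"xyz": [-161.4, -109.2, -3.3], "turn": [-0.195, 0.029, 0.8], "grip": 3}
    - {"xyz": [-161.4, -109.2, -3.3], "turn": [-0.23, 0.034, 0.93], "grip": 3}
    - {"xyz": [-161.4, -109.2, -3.3], "turn": [-0.26, 0.039, 1.06], "grip": 3}
    - {"xyz": [-161.4, -109.2, -3.3], "turn": [-0.2923, 0.0435, 1.194], "grip": 3}
    - {"xyz": [-161.4, -109.2, -3.3], "turn": [-0.2923, 0.0435, 1.194], "grip": 3}
    - {"xyz": [-161.4, -109.2, -3.3], "turn": [-0.2923, 0.0435, 1.194], "grip": 3}

```text
t: 54.12
tool_pos: [0.4999, -0.2588, 0.4224]
orientation: [2.366, 0.137, -1.945]
force: [0.7, -1.6, -1.6]
opening: 0.0046
```

>>> step_arm:
  commands:
    - {"xyz": [35, 10, 12], "turn": [0, 0, 0], "grip": 3}
    - {"xyz": [75, 20, 25], "turn": [0, 0, 0], "grip": 3}
    - {"xyz": [115, 30, 37], "turn": [0, 0, 0], "grip": 3}
    - {"xyz": [153.3, 39.7, 49.9], "turn": [0, 0, 0], "grip": 3}
    - {"xyz": [153.3, 39.7, 49.9], "turn": [0, 0, 0], "grip": 3}
    - {"xyz": [153.3, 39.7, 49.9], "turn": [0, 0, 0], "grip": 3}
    - {"xyz": [153.3, 39.7, 49.9], "turn": [0, 0, 0], "grip": 3}

```text
t: 55.0
tool_pos: [0.4862, -0.3026, 0.2632]
orientation: [2.366, 0.133, -1.944]
force: [-0.1, 0.1, -2.1]
opening: 0.0046
```

Run:
```python
from reg import *
P,r,s=tool(); print(P,Vhov[0],delta(*Vhov),s['opening'],s['force'])
# check plate lower corners in scene/top view by wrist-independent ray onto plate plane
b,q=snap('scene','s22'); cen=P+r.apply([.131,0,.010]); a=np.radians(11); v=r.apply([np.cos(a),0,np.sin(a)]); w=r.apply([-np.sin(a),0,np.cos(a)])
print('v',v.round(3),'pred corners scene',proj(q,[cen+sv*.067*v+sw*.084*w for sv in(1,-1) for sw in(1,-1)]).round(0).tolist())
h=cv2.cvtColor(b,cv2.COLOR_RGB2HSV); m=roi((h[...,1]<30)&(h[...,2]>120),150,300,60,190); cs,_=cv2.findContours(m.astype(np.uint8),cv2.RETR_EXTERNAL,cv2.CHAIN_APPROX_NONE)
for c in cs:
    if cv2.contourArea(c)>200: print(cv2.contourArea(c),cv2.boundingRect(c),cv2.approxPolyDP(cv2.convexHull(c),4,True).reshape(-1,2).tolist())
```

```text
[ 0.48621085 -0.30260868  0.26322381] [ 0.48492089 -0.30174471  0.26000125] (array([ 2.9, -1. ,  1.8]), array([ 0.0013, -0.003 , -0.0042])) 0.004567867205938001 [-0.11174067  0.05028989 -2.12276582]
v [ 0.004 -0.004 -1.   ] pred corners scene [[241.0, 115.0], [197.0, 138.0], [240.0, 77.0], [192.0, 100.0]]
1107.5 (236, 157, 64, 33) [[299, 171], [299, 189], [236, 189], [236, 184], [280, 157]]
2023.5 (191, 68, 61, 70) [[250, 68], [239, 115], [196, 137], [191, 99], [212, 70]]
```

>>> step_arm:
  commands:
    - {"xyz": [20, 0, 3.9], "turn": [0, 0, 0], "grip": 3}
    - {"xyz": [40, 0, 7.7], "turn": [0, 0, 0], "grip": 3}
    - {"xyz": [50, 0, 9.7], "turn": [0, 0, 0], "grip": 3}
    - {"xyz": [54, 0, 10.4], "turn": [0, 0, 0], "grip": 3}
    - {"xyz": [56.5, 0, 10.9], "turn": [0, 0, 0], "grip": 3}
    - {"xyz": [57.5, 0, 11.1], "turn": [0, 0, 0], "grip": 3}
    - {"xyz": [57.5, 0, 11.1], "turn": [0, 0, 0], "grip": 3}

```text
t: 55.92
tool_pos: [0.4854, -0.3023, 0.2023]
orientation: [2.364, 0.134, -1.948]
force: [-0.0, 0.3, -2.1]
opening: 0.0044
```

>>> step_arm:
  commands:
    - {"xyz": [1, 0, 0.2], "turn": [0, 0, 0], "grip": 3}
    - {"xyz": [2, 0, 0.4], "turn": [0, 0, 0], "grip": 3}
    - {"xyz": [2, 0, 0.4], "turn": [0, 0, 0], "grip": 3}

```text
t: 56.3
tool_pos: [0.4851, -0.3021, 0.1997]
orientation: [2.364, 0.135, -1.949]
force: [0.5, 0.2, -2.1]
opening: 0.0046
```

>>> step_arm:
  commands:
    - {"xyz": [1, 0, 0.2], "turn": [0, 0, 0], "grip": 3}
    - {"xyz": [1, 0, 0.2], "turn": [0, 0, 0], "grip": 3}

```text
t: 56.55
tool_pos: [0.4854, -0.3024, 0.1994]
orientation: [2.364, 0.134, -1.947]
force: [-1.1, 0.5, 3.6]
opening: 0.0048
```

>>> step_arm:
  commands:
    - {"xyz": [0, 0, 0], "turn": [0, 0, 0], "grip": 8}
    - {"xyz": [0, 0, 0], "turn": [0, 0, 0], "grip": 10}
    - {"xyz": [0, 0, 0], "turn": [0, 0, 0], "grip": 10}
    - {"xyz": [-2, 0, -4], "turn": [0, -0.05, 0], "grip": 10}
    - {"xyz": [-5, 0, -9], "turn": [0, -0.1, 0], "grip": 10}
    - {"xyz": [-7, 0, -13], "turn": [0, -0.15, 0], "grip": 10}
    - {"xyz": [-9.5, 0, -17.3], "turn": [0, -0.192, 0], "grip": 10}
    - {"xyz": [-9.5, 0, -17.3], "turn": [0, -0.192, 0], "grip": 10}
    - {"xyz": [-9.5, 0, -17.3], "turn": [0, -0.192, 0], "grip": 10}

```text
t: 57.68
tool_pos: [0.5001, -0.3003, 0.211]
orientation: [2.162, 0.124, -2.16]
force: [-0.4, -0.5, 0.2]
opening: 0.0103
```

Run:
```python
from reg import *
P,r,s=tool(); print(P,Vr[0],delta(*Vr),s['opening'],s['force'])
b,q=snap('scene','s23'); cen=np.array([*XY,.069]); w=np.cross(nb,-up)
print('pred corners scene',proj(q,[cen+sv*.067*-up+sw*.084*w for sv in(1,-1) for sw in(1,-1)]).round(0).tolist())
h=cv2.cvtColor(b,cv2.COLOR_RGB2HSV); m=roi((h[...,1]<30)&(h[...,2]>120),150,300,60,190); cs,_=cv2.findContours(m.astype(np.uint8),cv2.RETR_EXTERNAL,cv2.CHAIN_APPROX_NONE)
for c in cs:
    if cv2.contourArea(c)>200: print(cv2.contourArea(c),cv2.boundingRect(c),cv2.approxPolyDP(cv2.convexHull(c),3,True).reshape(-1,2).tolist())
```

```text
[ 0.5000958  -0.30032927  0.21101886] [ 0.5   -0.3    0.211] (array([ 0. , -0.3,  0.1]), array([ 0.0006, -0.0005, -0.0016])) 0.010303530305464253 [-0.38976472 -0.4814748   0.23146616]
pred corners scene [[242.0, 131.0], [200.0, 154.0], [241.0, 96.0], [195.0, 119.0]]
1110.5 (236, 157, 64, 33) [[299, 171], [299, 189], [236, 189], [236, 184], [280, 157]]
1737.0 (194, 87, 52, 67) [[245, 87], [240, 131], [198, 153], [194, 119], [216, 93]]
336.5 (201, 60, 31, 20) [[230, 72], [217, 79], [205, 70], [201, 60], [229, 60]]
```

>>> step_arm:
  commands:
    - {"xyz": [0, 0, 0], "turn": [0, 0, 0], "grip": 6}
    - {"xyz": [0, 0, 0], "turn": [0, 0, 0], "grip": 3}
    - {"xyz": [0, 0, 0], "turn": [0, 0, 0], "grip": 3}
    - {"xyz": [0, 0, 0], "turn": [0, 0, 0], "grip": 3}
    - {"xyz": [0, 0, 0], "turn": [0, 0, 0], "grip": 3}
    - {"xyz": [-30, 0, 0], "turn": [0, 0, 0], "grip": 3}
    - {"xyz": [-70, 0, 0], "turn": [0, 0, 0], "grip": 3}
    - {"xyz": [-110, 0, 0], "turn": [0, 0, 0], "grip": 3}
    - {"xyz": [-155, 0, 0], "turn": [0, 0, 0], "grip": 3}
    - {"xyz": [-200, 0, 0], "turn": [0, 0, 0], "grip": 3}
    - {"xyz": [-200, 0, 0], "turn": [0, 0, 0], "grip": 3}
    - {"xyz": [-200, 0, 0], "turn": [0, 0, 0], "grip": 3}
  force: 60

```text
t: 59.22
tool_pos: [0.5001, -0.2999, 0.4102]
orientation: [2.161, 0.124, -2.162]
force: [-0.4, 0.4, -2.2]
opening: 0.0046
```

```bash
cat >> reg.py <<'E'
BC=np.array([.505,-.0073]); eb=np.array([nb[1],-nb[0],0])
def lay(phi,back=8,dz=0,fwd=77,yaw=0,left=0):
    """plate held flush at tilt phi, underside touching far wall; plate centre shifted `back` mm toward the near (-y) side when flat"""
    f=np.radians(phi); v=np.cos(f)*nb-np.sin(f)*up; n=np.sin(f)*nb+np.cos(f)*up
    far=np.array([*BC,.074])+nb*(.067-back/1000)   # far lower edge rests on rim here
    cen=far-v*.067+n*.0025+up*dz
    return plate_tool(cen,v,n,yaw,fwd,left)
pre2=lay(20,dz=.12)
E
python3 - <<'E'
from reg import *
print(tool()[0],tool()[2]['opening'],tool()[2]['force'])
m2=(np.array([.50,-.24,.40]),Vr[1])
q=trace([('Vup',Vup),('pre2',pre2),('lay20',lay(20)),('lay20+2',lay(20,dz=.003))],tool()[2]['q'])
pr(Vup,pre2,lay(20,dz=.01)); print(pre2[0])
E
```

```text
[ 0.50012917 -0.2999026   0.410161  ] 0.004615607795382532 [-0.41771896  0.37616862 -2.16480714]
Vup [ 0.5   -0.3    0.411] [-0.63  0.07  1.36 -0.    1.71  0.83]
pre2 [ 0.521 -0.143  0.268] [-0.72  0.57  1.38  0.83  2.12  0.82]
lay20 [ 0.521 -0.143  0.148] [-0.72  0.74  1.38  0.77  2.    0.68]
lay20+2 [ 0.521 -0.143  0.151] [-0.72  0.74  1.38  0.77  2.    0.68]
[143.2, -153.6, -38.6] [0.0, 0.0, -1.2217] [ 0.521 -0.143  0.268]
[37.6, 103.4, -0.0] [0.0, 0.0, 0.0] [ 0.521 -0.143  0.158]
[ 0.5206936  -0.14293582  0.26783144]
```

>>> step_arm:
  commands:
    - {"xyz": [0, -10, -4], "turn": [0, 0, -0.136], "grip": 3}
    - {"xyz": [0, -25, -9], "turn": [0, 0, -0.272], "grip": 3}
    - {"xyz": [10, -45, -13], "turn": [0, 0, -0.407], "grip": 3}
    - {"xyz": [25, -65, -17], "turn": [0, 0, -0.543], "grip": 3}
    - {"xyz": [45, -85, -22], "turn": [0, 0, -0.679], "grip": 3}
    - {"xyz": [70, -105, -26], "turn": [0, 0, -0.814], "grip": 3}
    - {"xyz": [95, -125, -30], "turn": [0, 0, -0.95], "grip": 3}
    - {"xyz": [120, -140, -35], "turn": [0, 0, -1.086], "grip": 3}
    - {"xyz": [143.2, -153.6, -38.6], "turn": [0, 0, -1.2217], "grip": 3}
    - {"xyz": [143.2, -153.6, -38.6], "turn": [0, 0, -1.2217], "grip": 3}
    - {"xyz": [143.2, -153.6, -38.6], "turn": [0, 0, -1.2217], "grip": 3}
    - {"xyz": [143.2, -153.6, -38.6], "turn": [0, 0, -1.2217], "grip": 3}

```text
t: 60.72
tool_pos: [0.5214, -0.144, 0.2699]
orientation: [-1.43, -1.122, 1.545]
force: [-0.3, 0.3, -1.9]
opening: 0.0047
```

```bash
cat > heldm.py <<'E'
from reg import *
def measure(tag):
    P,r,s=tool(); g=P+r.apply([.065,0,0]); x=r.as_matrix()[:,0]; n=-r.as_matrix()[:,1]; z=r.as_matrix()[:,2]
    print(P,s['force'],s['opening'])
    for nm in('top','scene'):
        im,p=snap(nm,tag+nm); h=cv2.cvtColor(im,cv2.COLOR_RGB2HSV)
        pred=proj(p,[g+x*(.077+a*.067)+z*b*.084+n*.0025 for a in(1,-1) for b in(1,-1)]); lo=pred.min(0)-10; hi=pred.max(0)+10
        m=roi((h[...,1]<22)&(h[...,2]>165),*[int(v) for v in(lo[0],hi[0],lo[1],hi[1])]).astype(np.uint8); m=cv2.morphologyEx(m,cv2.MORPH_OPEN,np.ones((5,5)))
        cs,_=cv2.findContours(m,cv2.RETR_EXTERNAL,cv2.CHAIN_APPROX_NONE); c=max(cs,key=cv2.contourArea)
        X=isect(p,cv2.convexHull(c).reshape(-1,2).astype(float),g+n*.0025,n)-g; Q=np.c_[X@x,X@z].astype(np.float32)*1000
        (cx,cy),(w,hh),an=cv2.minAreaRect(Q); print(nm,'fwd/left',round(cx,1),round(cy,1),'size',round(w,1),round(hh,1),'ang',round(an,1),'pred',pred.round(0).tolist(),'approx',cv2.approxPolyDP(cv2.convexHull(c),3,True).reshape(-1,2).tolist())
E
python3 -c "
from heldm import *
measure('h1'); print(delta(*pre2))"
```

```text
[ 0.52142953 -0.14402505  0.26993921] [-0.31008927  0.26631842 -1.86912188] 0.00467519630830452
top fwd/left 76.5 -0.0 size 131.0 166.1 ang 0.2 pred [[204.0, 243.0], [197.0, 157.0], [272.0, 233.0], [262.0, 144.0]] approx [[261, 146], [270, 231], [205, 241], [199, 158]]
scene fwd/left 78.2 -5.3 size 168.1 138.6 ang 89.7 pred [[319.0, 145.0], [267.0, 177.0], [285.0, 105.0], [232.0, 133.0]] approx [[285, 108], [315, 147], [290, 165], [264, 176], [233, 133]]
(array([1.6, 1.5, 0.5]), array([ 0.0029, -0.0006, -0.0062]))
```

>>> step_arm:
  commands:
    - {"xyz": [12, 34, 0], "turn": [0, 0, 0], "grip": 3}
    - {"xyz": [25, 68, 0], "turn": [0, 0, 0], "grip": 3}
    - {"xyz": [34, 94, 0], "turn": [0, 0, 0], "grip": 3}
    - {"xyz": [37.6, 103.4, 0], "turn": [0, 0, 0], "grip": 3}
    - {"xyz": [37.6, 103.4, 0], "turn": [0, 0, 0], "grip": 3}
    - {"xyz": [39, 107, 0], "turn": [0, 0, 0], "grip": 3}
    - {"xyz": [39.7, 109, 0], "turn": [0, 0, 0], "grip": 3}
    - {"xyz": [39.7, 109, 0], "turn": [0, 0, 0], "grip": 3}

```text
t: 61.82
tool_pos: [0.521, -0.1436, 0.1522]
orientation: [-1.425, -1.123, 1.544]
force: [-0.1, 0.4, -1.9]
opening: 0.0047
```

```bash
python3 -c "
from heldm import *
measure('h2'); print(delta(*lay(20,dz=.004)))"
```

```text
[ 0.52098031 -0.14358476  0.15217876] [-0.13490447  0.40969217 -1.94183514] 0.004690683189053905
top fwd/left 78.4 1.8 size 133.7 170.2 ang 0.1 pred [[207.0, 248.0], [201.0, 172.0], [267.0, 240.0], [259.0, 161.0]] approx [[258, 163], [266, 239], [207, 247], [203, 173]]
scene fwd/left 77.8 -4.7 size 169.0 139.5 ang 89.3 pred [[314.0, 179.0], [267.0, 211.0], [282.0, 141.0], [234.0, 170.0]] approx [[283, 144], [310, 181], [264, 210], [235, 169]]
(array([0.7, 0.1, 0.2]), array([ 0.0005,  0.0004, -0.0023]))
```

>>> step_arm:
  commands:
    - {"xyz": [0.4, 0.9, 0], "turn": [0, 0, 0], "grip": 3}
    - {"xyz": [0.7, 1.9, 0], "turn": [0, 0, 0], "grip": 3}
    - {"xyz": [1, 2.8, 0], "turn": [0, 0, 0], "grip": 3}
    - {"xyz": [1, 2.8, 0], "turn": [0, 0, 0], "grip": 3}

```text
t: 62.42
tool_pos: [0.5209, -0.1435, 0.1488]
orientation: [-1.424, -1.123, 1.544]
force: [0.9, -0.1, -0.5]
opening: 0.0049
```

>>> step_arm:
  commands:
    - {"xyz": [0.4, 0.9, 0], "turn": [0, 0, 0], "grip": 3}
    - {"xyz": [0.4, 0.9, 0], "turn": [0, 0, 0], "grip": 3}

```text
t: 62.68
tool_pos: [0.5209, -0.1434, 0.1479]
orientation: [-1.424, -1.123, 1.544]
force: [-0.2, -0.6, -1.4]
opening: 0.0046
```

>>> step_arm:
  commands:
    - {"xyz": [0.35, 0.95, 0], "turn": [0, 0, 0], "grip": 3}
    - {"xyz": [0.35, 0.95, 0], "turn": [0, 0, 0], "grip": 3}

```text
t: 62.92
tool_pos: [0.5209, -0.1435, 0.1469]
orientation: [-1.424, -1.123, 1.544]
force: [-0.6, 0.1, -0.7]
opening: 0.0046
```

>>> step_arm:
  commands:
    - {"xyz": [0.35, 0.95, 0], "turn": [0, 0, 0], "grip": 3}
    - {"xyz": [0.35, 0.95, 0], "turn": [0, 0, 0], "grip": 3}

```text
t: 63.18
tool_pos: [0.5209, -0.1435, 0.1459]
orientation: [-1.424, -1.123, 1.544]
force: [0.6, -1.1, 0.4]
opening: 0.0043
```

>>> step_arm:
  commands:
    - {"xyz": [0.35, 0.95, 0], "turn": [0, 0, 0], "grip": 3}
    - {"xyz": [0.35, 0.95, 0], "turn": [0, 0, 0], "grip": 3}
    - {"xyz": [0.35, 0.95, 0], "turn": [0, 0, 0], "grip": 3}

```text
t: 63.55
tool_pos: [0.5209, -0.1434, 0.1449]
orientation: [-1.424, -1.123, 1.544]
force: [0.5, -1.0, -0.5]
opening: 0.0046
```

```bash
python3 -c "
from heldm import *
measure('h3'); print(tool()[2]['wrist_torque'])
P,r,s=tool(); g=P+r.apply([.065,0,0]); far=g+r.apply([.144,.0025,0])-np.array([*BC,.074]); print('far edge rel box: n',far@nb,'e',far@eb,'z',far[2])"
```

```text
[ 0.5208705  -0.14342876  0.14489682] [ 0.53987531 -1.00765068 -0.5066207 ] 0.004621086962593477
top fwd/left 78.3 0.9 size 169.7 134.0 ang 89.9 pred [[208.0, 249.0], [201.0, 173.0], [267.0, 241.0], [258.0, 162.0]] approx [[258, 164], [265, 240], [208, 247], [202, 174]]
scene fwd/left 77.7 -2.9 size 138.1 170.0 ang 0.2 pred [[314.0, 180.0], [267.0, 213.0], [282.0, 143.0], [234.0, 172.0]] approx [[283, 146], [310, 177], [310, 183], [265, 212], [235, 171]]
[-0.27939842  0.00812615 -0.04601162]
far edge rel box: n 0.058324221467447236 e 4.6074075544863015e-05 z -0.0033192055142465676
```

>>> step_arm:
  commands:
    - {"xyz": [0, 0, 0], "turn": [0, 0, 0], "grip": 6}
    - {"xyz": [0, 0, 0], "turn": [0, 0, 0], "grip": 7.5}
    - {"xyz": [0, 0, 0], "turn": [0, 0, 0], "grip": 9}
    - {"xyz": [0, 0, 0], "turn": [0, 0, 0], "grip": 10.5}
    - {"xyz": [0, 0, 0], "turn": [0, 0, 0], "grip": 12}
    - {"xyz": [0, 0, 0], "turn": [0, 0, 0], "grip": 13.5}
    - {"xyz": [0, 0, 0], "turn": [0, 0, 0], "grip": 15}
    - {"xyz": [0, 0, 0], "turn": [0, 0, 0], "grip": 16}
    - {"xyz": [0, 0, 0], "turn": [0, 0, 0], "grip": 16}
  force: 20

```text
t: 64.78
tool_pos: [0.5209, -0.1434, 0.1449]
orientation: [-1.424, -1.123, 1.544]
force: [-0.3, -0.2, -0.8]
opening: 0.016
```

```bash
python3 -c "
from heldm import *
measure('h4'); print(tool()[2]['wrist_torque'])"
```

```text
[ 0.52086022 -0.14344636  0.14485455] [-0.30262887 -0.24505307 -0.76394152] 0.016020606339439414
top fwd/left 77.6 1.0 size 169.6 135.4 ang 90.0 pred [[208.0, 249.0], [201.0, 173.0], [267.0, 241.0], [258.0, 162.0]] approx [[258, 164], [266, 240], [207, 247], [202, 174]]
scene fwd/left 78.6 -4.5 size 136.1 172.2 ang 0.1 pred [[314.0, 180.0], [267.0, 213.0], [282.0, 143.0], [234.0, 172.0]] approx [[282, 146], [311, 182], [264, 211], [235, 172]]
[-0.58705287 -0.0603541   0.0334674 ]
```

>>> step_arm:
  commands:
    - {"xyz": [0.5, 4, 0], "turn": [0, 0, 0], "grip": 16}
    - {"xyz": [1.2, 8, 0], "turn": [0, 0, 0], "grip": 16}
    - {"xyz": [2, 12, 0], "turn": [0, 0, 0], "grip": 16}
    - {"xyz": [2.8, 16, 0], "turn": [0, 0, 0], "grip": 16}
    - {"xyz": [3.7, 20, 0], "turn": [0, 0, 0], "grip": 16}
    - {"xyz": [4.6, 24, 0], "turn": [0, 0, 0], "grip": 16}
    - {"xyz": [5.5, 28, 0], "turn": [0, 0, 0], "grip": 16}
    - {"xyz": [6.2, 31, 0], "turn": [0, 0, 0], "grip": 16}
    - {"xyz": [6.8, 33.5, 0], "turn": [0, 0, 0], "grip": 16}
    - {"xyz": [6.8, 33.5, 0], "turn": [0, 0, 0], "grip": 16}
    - {"xyz": [6.8, 33.5, 0], "turn": [0, 0, 0], "grip": 16}

```text
t: 66.25
tool_pos: [0.5215, -0.1486, 0.1112]
orientation: [-1.424, -1.123, 1.544]
force: [-1.0, 0.8, -0.8]
opening: 0.016
```

```bash
cat > flat.py <<'E'
from reg import *
def flat(tag,z=.079,near=None):
    s=tool()[2]; print(s['tool_pos'],s['force'],s['opening'])
    im,p=snap('top',tag+'top'); h=cv2.cvtColor(im,cv2.COLOR_RGB2HSV)
    for vmin in (150,170):
        m=roi((h[...,1]<25)&(h[...,2]>vmin),190,285,155,262).astype(np.uint8); m=cv2.morphologyEx(m,cv2.MORPH_OPEN,np.ones((5,5)))
        cs,_=cv2.findContours(m,cv2.RETR_EXTERNAL,cv2.CHAIN_APPROX_NONE); c=max(cs,key=cv2.contourArea)
        X=onz(p,cv2.convexHull(c).reshape(-1,2).astype(float),z)-np.array([*BC,z]); Q=np.c_[X@eb,X@nb].astype(np.float32)*1000
        (cx,cy),(w,hh),an=cv2.minAreaRect(Q); print('box frame centre',round(cx,1),round(cy,1),'size',round(w,1),round(hh,1),'ang',round(an,1),'extent',Q.min(0).round(1),Q.max(0).round(1))
E
python3 -c "
from flat import *
flat('f1'); flat('f1b',z=.085)"
```

```text
[ 0.52147532 -0.14855672  0.1111712 ] [-0.95946615  0.79896275 -0.788765  ] 0.015965017253355626
box frame centre 0.7 -5.2 size 133.3 167.3 ang 90.0 extent [-82.9 -71.8] [84.4 61.5]
box frame centre 0.8 -5.1 size 167.1 133.1 ang 0.1 extent [-82.7 -71.7] [84.4 61.5]
[ 0.52148594 -0.1485591   0.11118538] [-0.38523301  1.0927071  -1.17293913] 0.01614111863980414
box frame centre -0.3 -5.1 size 132.7 166.3 ang 90.0 extent [-83.5 -71.4] [82.8 61.3]
box frame centre -0.3 -4.9 size 166.1 132.5 ang 0.1 extent [-83.3 -71.2] [82.8 61.3]
```

>>> step_arm:
  commands:
    - {"xyz": [0.2, 1, 0], "turn": [0, 0, 0], "grip": 16}
    - {"xyz": [0.5, 2, 0], "turn": [0, 0, 0], "grip": 16}
    - {"xyz": [0.8, 3, 0], "turn": [0, 0, 0], "grip": 16}
    - {"xyz": [1.1, 4, 0], "turn": [0, 0, 0], "grip": 16}
    - {"xyz": [1.3, 4.8, 0], "turn": [0, 0, 0], "grip": 16}
    - {"xyz": [1.3, 4.8, 0], "turn": [0, 0, 0], "grip": 16}

```text
t: 67.1
tool_pos: [0.5215, -0.149, 0.1061]
orientation: [-1.424, -1.123, 1.544]
force: [-0.2, -0.2, -0.3]
opening: 0.016
```

```bash
python3 -c "
from flat import *
flat('f2'); print(tool()[2]['wrist_torque'])"
```

```text
[ 0.52150131 -0.14898584  0.10607855] [-0.20720075 -0.17926899 -0.2995053 ] 0.015970058479233485
box frame centre 0.3 -5.0 size 166.8 133.3 ang 0.0 extent [-83.1 -71.6] [83.7 61.6]
box frame centre 0.4 -5.0 size 166.6 133.3 ang 0.0 extent [-82.9 -71.6] [83.7 61.6]
[-0.39676208 -0.08024328 -0.04196531]
```

>>> step_arm:
  commands:
    - {"xyz": [0.3, 0.8, 0], "turn": [0, 0, 0], "grip": 16}
    - {"xyz": [0.6, 1.6, 0], "turn": [0, 0, 0], "grip": 16}
    - {"xyz": [0.6, 1.6, 0], "turn": [0, 0, 0], "grip": 16}

```text
t: 67.53
tool_pos: [0.5215, -0.1489, 0.1043]
orientation: [-1.424, -1.123, 1.544]
force: [0.1, 0.1, 0.7]
opening: 0.0159
```

>>> step_arm:
  commands:
    - {"xyz": [-2.2, 2.6, 0], "turn": [0, 0, 0], "grip": 16}
    - {"xyz": [-5, 3.6, 0], "turn": [0, 0, 0], "grip": 16}
    - {"xyz": [-9, 5.1, 0], "turn": [0, 0, 0], "grip": 16}
    - {"xyz": [-18, 8.4, 0], "turn": [0, 0, 0], "grip": 16}
    - {"xyz": [-37, 15.3, 0], "turn": [0, 0, 0], "grip": 16}
    - {"xyz": [-56, 22.1, 0], "turn": [0, 0, 0], "grip": 16}
    - {"xyz": [-76, 0, 0], "turn": [0, 0, 0], "grip": 40}
    - {"xyz": [-97, -50, 0], "turn": [0, 0, 0], "grip": 93}
    - {"xyz": [-120, -100, 0], "turn": [0, 0, 0], "grip": 93}
    - {"xyz": [-120, -100, 0], "turn": [0, 0, 0], "grip": 93}

```text
t: 68.78
tool_pos: [0.5318, -0.2289, 0.245]
orientation: [-1.436, -1.123, 1.545]
force: [-0.1, -0.4, -0.0]
opening: 0.0513
```

```bash
python3 -c "
from flat import *
flat('f3'); s=tool()[2]; print(s['wrist_torque'])
lay0=lay(20); print(tool()[1].as_matrix().round(3).tolist())
b,q=snap('scene','f3s')
C=[np.array([*BC,.079])+eb*sx*.084+nb*(-.005+sy*.067) for sx in(1,-1) for sy in (1,-1)]; print(proj(q,C).round(0).tolist())
h=cv2.cvtColor(b,cv2.COLOR_RGB2HSV); m=roi((h[...,1]<25)&(h[...,2]>165),215,335,130,240).astype(np.uint8); m=cv2.morphologyEx(m,cv2.MORPH_OPEN,np.ones((5,5)))
cs,_=cv2.findContours(m,cv2.RETR_EXTERNAL,cv2.CHAIN_APPROX_NONE); c=max(cs,key=cv2.contourArea); print(cv2.contourArea(c),cv2.approxPolyDP(cv2.convexHull(c),3,True).reshape(-1,2).tolist())
"
```

```text
[ 0.53180501 -0.22888232  0.24496274] [-0.1357201  -0.40325877 -0.01475605] 0.05128308875980867
box frame centre 0.3 -5.0 size 133.2 166.9 ang 90.0 extent [-83.1 -71.6] [83.7 61.6]
box frame centre 0.4 -5.0 size 166.6 133.2 ang 0.0 extent [-82.9 -71.6] [83.7 61.6]
[-0.50269719 -0.10237367  0.01061006]
[[-0.106, 0.044, -0.993], [0.931, -0.346, -0.115], [-0.348, -0.937, -0.004]]
[[267.0, 212.0], [233.0, 182.0], [315.0, 180.0], [280.0, 154.0]]
2356.5 [[280, 155], [308, 176], [310, 182], [281, 204], [264, 211], [235, 185], [235, 180]]
```

```bash
cat > push.py <<'E'
from flat import *
def pt(n,z,sg=1): return np.array([BC[0],BC[1],z])+nb*n/1000, frame(-up,sg*eb)
E
python3 - <<'E'
from push import *
P,r,s=tool(); cur=(P,r)
for sg in (1,-1): print(sg); trace([('hov',pt(-95,.26,sg)),('start',pt(-85.5,.1608,sg)),('end',pt(-75.5,.1608,sg))],s['q']); pr(cur,pt(-95,.26,sg),pt(-85.5,.1606,sg))
E
```

```text
1
hov [ 0.516 -0.102  0.26 ] [-0.29 -0.05  1.75  0.    1.44 -0.41]
start [ 0.515 -0.092  0.161] [-0.28  0.04  1.85  0.    1.25 -0.39]
end [ 0.514 -0.082  0.161] [-0.26  0.03  1.86  0.    1.25 -0.37]
[111.9, -62.4, 0.2] [-1.3552, -0.946, 0.9445] [ 0.516 -0.102  0.26 ]
[99.4, 0.0, -9.5] [0.0, 0.0, 0.0] [ 0.515 -0.092  0.161]
-1
hov [ 0.516 -0.102  0.26 ] NO IK
start [ 0.515 -0.092  0.161] NO IK
end [ 0.514 -0.082  0.161] NO IK
[111.9, -62.4, 0.2] [1.3564, 0.9446, 0.9461] [ 0.516 -0.102  0.26 ]
[99.4, -0.0, 9.5] [0.0, 0.0, 0.0] [ 0.515 -0.092  0.161]
```

>>> step_arm:
  commands:
    - {"xyz": [-10, -30, 0], "turn": [-0.12, -0.084, 0.084], "grip": 93}
    - {"xyz": [0, -50, 0], "turn": [-0.24, -0.168, 0.168], "grip": 93}
    - {"xyz": [15, -65, 0], "turn": [-0.37, -0.258, 0.258], "grip": 93}
    - {"xyz": [30, -75, 0], "turn": [-0.49, -0.342, 0.342], "grip": 93}
    - {"xyz": [45, -85, 0], "turn": [-0.61, -0.426, 0.426], "grip": 93}
    - {"xyz": [60, -85, 0], "turn": [-0.73, -0.51, 0.51], "grip": 93}
    - {"xyz": [75, -85, 0], "turn": [-0.86, -0.6, 0.6], "grip": 93}
    - {"xyz": [90, -80, 0], "turn": [-0.98, -0.684, 0.684], "grip": 93}
    - {"xyz": [100, -70, 0], "turn": [-1.1, -0.768, 0.768], "grip": 93}
    - {"xyz": [111.9, -62.4, 0], "turn": [-1.23, -0.858, 0.858], "grip": 93}
    - {"xyz": [111.9, -62.4, 0], "turn": [-1.3552, -0.946, 0.9445], "grip": 93}
    - {"xyz": [111.9, -62.4, 0], "turn": [-1.3552, -0.946, 0.9445], "grip": 93}

```text
t: 70.38
tool_pos: [0.5147, -0.1, 0.2582]
orientation: [1.123, 1.267, -1.124]
force: [-0.5, 0.2, -0.6]
opening: 0.093
```

>>> step_arm:
  commands:
    - {"xyz": [0, 0, 0], "turn": [0, 0, 0], "grip": 93}
    - {"xyz": [0, 0, 0], "turn": [0, 0, 0], "grip": 93}

```text
t: 70.62
tool_pos: [0.5161, -0.1016, 0.2593]
orientation: [1.126, 1.265, -1.126]
force: [0.2, -0.7, 0.5]
opening: 0.0931
```

Run:
```python
from push import *
P,r,s=tool(); print(P,s['q'].round(2),s['opening']); 
for n,z in ((-88,.26),(-88,.1608),(-75.5,.1608)): print(delta(*pt(n,z)))
```

```text
[ 0.51614508 -0.10162675  0.25926547] [-0.29 -0.04  1.75  0.    1.44 -0.41] 0.09314722700827166
(array([-0.7, -0.2, -7. ]), array([-0.0019, -0.0033,  0.0028]))
(array([98.5,  0. , -6.7]), array([-0.0019, -0.0033,  0.0028]))
(array([ 98.5,   0. , -19.2]), array([-0.0019, -0.0033,  0.0028]))
```

>>> step_arm:
  commands:
    - {"xyz": [40, 0, -6], "turn": [0, 0, 0], "grip": 93}
    - {"xyz": [75, 0, -6], "turn": [0, 0, 0], "grip": 93}
    - {"xyz": [93, 0, -6], "turn": [0, 0, 0], "grip": 93}
    - {"xyz": [98, 0, -6], "turn": [0, 0, 0], "grip": 93}
    - {"xyz": [98.3, 0, -6], "turn": [0, 0, 0], "grip": 93}
    - {"xyz": [98.3, 0, -6], "turn": [0, 0, 0], "grip": 93}

```text
t: 71.38
tool_pos: [0.516, -0.0952, 0.1629]
orientation: [1.125, 1.262, -1.122]
force: [0.1, -0.7, -0.2]
opening: 0.0929
```

>>> step_arm:
  commands:
    - {"xyz": [0, 0, -3], "turn": [0, 0, 0], "grip": 93}
    - {"xyz": [0, 0, -6], "turn": [0, 0, 0], "grip": 93}
    - {"xyz": [0, 0, -8], "turn": [0, 0, 0], "grip": 93}
    - {"xyz": [0, 0, -10], "turn": [0, 0, 0], "grip": 93}
    - {"xyz": [0, 0, -11.5], "turn": [0, 0, 0], "grip": 93}
    - {"xyz": [0, 0, -13], "turn": [0, 0, 0], "grip": 93}
    - {"xyz": [0, 0, -13], "turn": [0, 0, 0], "grip": 93}

```text
t: 72.25
tool_pos: [0.5136, -0.0818, 0.1614]
orientation: [1.124, 1.264, -1.123]
force: [0.7, -1.2, 2.0]
opening: 0.0933
```

Run:
```python
from push import *
P,r,s=tool(); d0=P-np.array([*BC,0]); print('n',d0@nb,'z',P[2],s['force']); flat('p1')
```

```text
n -0.07503939825385791 z 0.16136474899302017 [ 0.72736497 -1.15802271  2.03177637]
[ 0.51360279 -0.08184464  0.16136475] [ 0.72736497 -1.15802271  2.03177637] 0.09326609998577727
box frame centre 23.9 42.7 size 53.1 119.9 ang 85.4 extent [-35.   11.5] [83.5 68.2]
box frame centre 23.9 43.8 size 50.9 119.9 ang 85.4 extent [-35.   13.7] [83.5 68.2]
```

>>> step_arm:
  commands:
    - {"xyz": [0, 0, 6], "turn": [0, 0, 0], "grip": 93}
    - {"xyz": [0, 0, 15], "turn": [0, 0, 0], "grip": 93}
    - {"xyz": [-40, 0, 30], "turn": [0, 0, 0], "grip": 93}
    - {"xyz": [-80, 0, 70], "turn": [0, 0, 0], "grip": 93}
    - {"xyz": [-120, 0, 130], "turn": [0, 0, 0], "grip": 93}
    - {"xyz": [-140, 0, 190], "turn": [0, 0, 0], "grip": 93}
    - {"xyz": [-140, 0, 240], "turn": [0, 0, 0], "grip": 93}
    - {"xyz": [-140, 0, 240], "turn": [0, 0, 0], "grip": 93}
    - {"xyz": [-140, 0, 240], "turn": [0, 0, 0], "grip": 93}

```text
t: 73.42
tool_pos: [0.5411, -0.3208, 0.3001]
orientation: [1.126, 1.265, -1.124]
force: [0.2, -0.1, -0.1]
opening: 0.0929
```

Run:
```python
from push import *
flat('p2')
im,p=load('p2top'); b,q=snap('scene','p2s'); h=cv2.cvtColor(b,cv2.COLOR_RGB2HSV); m=roi((h[...,1]<25)&(h[...,2]>165),215,335,130,240).astype(np.uint8); m=cv2.morphologyEx(m,cv2.MORPH_OPEN,np.ones((5,5)))
cs,_=cv2.findContours(m,cv2.RETR_EXTERNAL,cv2.CHAIN_APPROX_NONE); c=max(cs,key=cv2.contourArea); 
for z in(.079,): X=onz(q,cv2.convexHull(c).reshape(-1,2).astype(float),z)-np.array([*BC,z]); Q=np.c_[X@eb,X@nb].astype(np.float32)*1000; print('scene',cv2.minAreaRect(Q),Q.min(0),Q.max(0))
# bystanders now vs start: colour-blob differences
a0,_=load('top0'); d=cv2.absdiff(a0,im).max(2)
for n,(x,y,w) in dict(puck=(293,125,22),tape=(212,116,20),coup=(162,129,9),cut=(250,268,30),driver=(345,123,25),purple=(300,173,14),pink=(160,281,14)).items(): print(n,'changed px',int((d[y-w:y+w,x-w:x+w]>60).sum()))
```

```text
[ 0.54105545 -0.32078512  0.30007406] [ 0.20069922 -0.06775481 -0.09541003] 0.09287212658362498
box frame centre 0.0 2.1 size 132.3 166.9 ang 90.0 extent [-83.4 -64.1] [83.5 68.3]
box frame centre 0.1 2.1 size 132.3 166.7 ang 90.0 extent [-83.2 -64.1] [83.5 68.3]
scene ((3.2438583374023438, 0.42006683349609375), (169.66990661621094, 136.00563049316406), 0.04512595012784004) [-81.57991 -67.54002] [88.11579 68.44914]
puck changed px 0
tape changed px 0
coup changed px 0
cut changed px 1024
driver changed px 0
purple changed px 0
pink changed px 0
```

Run:
```python
from push import *
for f in('top0','p2top'):
    im,p=load(f); h=cv2.cvtColor(im,cv2.COLOR_BGR2HSV); m=roi((h[...,0]>100)&(h[...,0]<125)&(h[...,1]>150)&(h[...,2]>140),235,290,250,285); print(f,m.sum(),np.argwhere(m).mean(0).round(1))
print(robot.close_job())
```

```text
top0 323 [265.9 259.3]
p2top 137 [267.  254.9]
the job is handed in; nothing more can be done
None
```

I stood up all three spare modules on the mat, re-gripped each from above and set them into the three gaps. I then slid the cover out over the block's far side, turned it over in the air and lowered it onto the box, far edge first. A light push against its near edge centred it. The job was handed in at about 73 s of the 210 s allowed.

**Last checks**
- **Modules:** in the last close views, before the cover went on, all seven stood upright in one even row. Each spare met about 15 N at floor depth before I released it. With the cover on I could not look again.
- **Cover:** it lies plain side up. The top camera puts it 0 mm off centre along the box and 2 mm across, and the scene camera 3 mm and 0.4 mm. Both read it as square to within 0.1°. I inferred that it is flat on the rim from the pictures and the forces and did not measure its height.
- **Contact forces:** the highest readings I saw were about 17 N, when the modules seated, and a few newtons with the cover.
- **Bystanders:** the patches around the puck, tape, coupling, driver and both look-alikes were unchanged in the top view.

**Unresolved checks**
- **Cutters:** their colour check disagreed at the end. Fewer blue pixels were visible (137 against 323) and their average position shifted about 4 pixels. I think the arm or its shadow hid part of them, because the tool never went near them, but I did not confirm this before handing in.
- **Scene camera:** it read the held cover about 5 mm to one side of where the top camera and the arm's own position put it. I relied on the top camera.

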